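Sort the seasonings and the honey back into their holders

TASK

Cooking is over: sort the four things standing together on the worktop back where their kind belongs - the two loose spice jars into the spice rack in line with the jar already there, the honey jar into the free recess of the breakfast board beside the jam, and the salt mill into the free ring of the cruet stand beside the pepper. Stand each one upright and down on its floor, and set it down rather than dropping it. Do not tip what is already in the holders; it stays in its place.

Things in the scene. Friction and masses are not known exactly. Their poses are not given: they have to be found in the camera images.
- spice_a: Loose glass spice jar with a red cap, upright, 45 mm in diameter, 106 mm tall (the cap is the top 21 mm). Origin: centre of its underside, z up. One of the mixed things standing on the worktop.
- spice_b: Second loose glass spice jar with a red cap, upright, 45 mm in diameter, 106 mm tall (the cap is the top 21 mm). Origin: centre of its underside, z up. Same shape as the first, cap more orange with a dark mark on top; the two may go into the rack in either order.
- honey_jar: Loose glass honey jar with a wide black lid (the top 11 mm), upright, 63 mm in diameter, 94 mm tall. Origin: centre of its underside, z up.
- salt_mill: Loose turned wooden salt mill with a small metal knob on top, upright, 150 mm tall. Body 58 mm wide at the foot, slimmer in the middle, up to 108 mm; above it a rounded head from 109 to 139 mm, 50 mm wide at 122 mm, best held there; it does not turn. Origin: centre of its underside, z up.
- spice_rack: Fixed spice rack of pale wood, 84 x 264 mm (its x, y). Origin: centre of its underside, z up. One open row without dividers, inside 63 mm in x and 240 mm in y, for three jars in line along y; they stand on its board at z = 10 mm. Side slats reach z = 51 mm, end boards 66 mm. One jar stands in it at the start, anywhere from y = -70 to 70 mm; the other room is free.
- rack_jar: The glass spice jar with a red cap, upright, 45 mm in diameter, 106 mm tall (the cap is the top 21 mm), that already stands in the spice rack and stays in it. Same shape as the loose ones. Origin: centre of its underside, z up.
- breakfast_board: Fixed thick dark wooden board, 114 x 206 mm (its x, y), 25 mm high, with a small metal grip at each end (240 mm over these). Origin: centre of its underside, z up. Two round recesses, 82 mm across, floor at z = 10 mm, centred on x = 0: the one at y = -47 mm is free, in the one at y = +47 mm stands the jam jar.
- jam_jar: Glass jam jar with a white lid, 68 mm in diameter, 84 mm tall; already stands in the breakfast board and stays there. Origin: centre of its underside, z up.
- cruet_stand: Fixed cruet stand of dark steel: foot plate 6 mm thick and two wire rings, top at z = 45 mm. Origin: underside, below the handle, z up. The larger ring (72 mm inside, centre x = 0, y = -42 mm) is free, the smaller (60 mm inside, y = +35 mm) holds the pepper. Things stand on the plate at z = 6 mm. Between the rings a thin wire handle rises to z = 122 mm; its loop is 30 mm wide along x.
- pepper_shaker: Glass pepper shaker with a grey domed top, 44 mm in diameter, 90 mm tall; already stands in the cruet stand's smaller ring and stays there. Origin: centre of its underside, z up.
Not all that is in view belongs to the job. Leave any blue look-alike of the spice_b alone. Leave any green look-alike of the honey_jar alone.

How it is judged:
By the outcome, as a careful person would: the job done as asked, in the order asked, and still so for the second after the job is handed in, with the robot touching nothing.
It also fails if it takes over 109 s, if anything falls off the work surface, if the arm or the gripper's body presses on something with over 40 N, if the wrist force passes 120 N, or if a joint passes its speed limit or range.

ROBOT

A 7-joint arm with a two-finger parallel gripper is mounted at the origin on a cart in front of the work surface, level with it; the furniture and walls round the work are solid. World frame = base frame: x ahead of the robot, y to its left, z up, the work surface at z = 0. Lengths are in mm, angles in rad, forces in N, time in s.
With the tool pointing down it reaches from about 400 to 875 mm from the base axis. Payload 4.4 kg.
Tool frame: the origin (TCP) lies midway between the tips of the shut fingers; the grasp point (between the pads) lies 19 mm behind it; z points along the fingers, y is the line along which they close (so a half turn about z gives the same grasp; the last joint's range is limited). The gripper opens to 85 mm and grips with 20 to 120 N. Pads are 22 mm wide; open, the fingers measure 114 mm over their backs; the gripper's body (76 mm by 85 mm) begins 54 mm behind the grasp point. The pads swing forward as they close: fully open they stand 13 mm farther back than shut.
Start: joints at [-1.387, 0.628, 0.038, 1.517, -0.027, 0.996, -0.02], TCP at [160.661, 629.846, 231.313] pointing down, gripper open.
Joint ranges: [-3.06, 3.06], [-0.37, 2.12], [-1.25, 1.32], [0.18, 2.47], [-1.1, 4.24], [0.23, 1.98], [-2.94, 2.94]. Speed limits (rad/s): [2.57, 2.57, 3.14, 3.14, 3.14, 3.14, 3.14].

INTERFACE

Orientations are given as [roll, pitch, yaw] about the fixed x, y, z axes, in that order (R = Rz(yaw) Ry(pitch) Rx(roll)).
In Python, from cell import read_state, get_image, finish_job gives the robot as it stands.
- The arm moves only by the tool send_rows, never from a script. Its argument "series" is a list of rows, each an object of numbers: "ax", "ay", "az": the turn, a rotation vector about the tool's x, y, z in rad; "dx", "dy", "dz": the shift along the tool's x, y, z in cm; "hand": the closure, from 0 (fully open) to 1 (shut). In form: [{"ax": .., "ay": .., "az": .., "dx": .., "dy": .., "dz": .., "hand": ..}, ...]. A call has 1 to 10 rows; each row is the pose to reach, as a shift and turn from the pose commanded when the call began, along the tool's axes at that moment; what a row does not reach only later rows make up. A row lasts 1/10 s, in which the tool goes at most 50 mm and 8.59 degrees, less where a joint would pass 70% of its speed; a pose out of reach is approached as far as the arm can. A call with a gripper value outside its range is refused whole. The fingers move at their own pace and stop on an object; the grip force is fixed at half the most. Time passes only in rows, so rows that repeat a pose let the fingers close. It gives the time, the measured TCP pose, the force, the opening and the grip force at its end, in the units of the state.
- read_state(): the state, without advancing time (a new reading comes with each control period).
- get_image(name): name is "side" or "top" or "wrist"; returns a dict with "pixels" (400x640x3 uint8, red, green, blue), "mtx" (3x3 intrinsics, pixels), "R" (3x3) and "t" (3): a world point X has camera coordinates R X + t. Camera axes: x right, y down, z forward; pixel columns grow to the right and rows downward; lengths in mm; the calibration is good to about 2 mm. A picture is of the moment at which its call begins. There is no depth.
- finish_job(): hands the job in; it is judged then, once.
The state is a dict: "clock": time; "qpos": joint angles; "qd": joint speeds; "tau": joint torques, N m; "eef_pos": TCP position; "tool_rot": TCP orientation; "force": force on the tool from outside, world axes, zero at the start; "torque": the same for the moment, N m; "width": finger opening in mm; "gripper_force": force on a finger pad.
Only numpy, scipy, OpenCV 4.12 (cv2) and the standard library are available. Lean on these libraries where they do the work, as an engineer would, in place of code of your own. Each camera call takes 0.05 s, during which the arm holds its last target. There are 200 camera calls.

## Working session

There is one attempt and no reset: what is moved stays moved. The work goes in short steps, Python scripts to look and compute and a tool call to move; the robot and the scene stay as the last step left them, time stands still between calls to the robot, and variables do not carry over. Pictures are saved under pics/ and viewed, at most 14 in all, crops included, and the job is handed in when it is done.

Besides the shell and the picture viewer there is one more tool, called after "Request:" as name(argument=value, ...), one argument or row to a line, values as JSON. send_rows: Moves the arm, as the interface text tells. Its arguments: {"type":"object","properties":{"series":{"type":"array","items":{"type":"object","properties":{"ax":{"type":"number"},"ay":{"type":"number"},"az":{"type":"number"},"dx":{"type":"number"},"dy":{"type":"number"},"dz":{"type":"number"},"hand":{"type":"number"}}}}},"required":["series"]}

```bash
mkdir -p pics; ls; python3 - <<'E'
from cell import *
import cv2
print(read_state())
for n in ("top","side"):
    g=get_image(n); cv2.imwrite(f"pics/{n}0.png",g["pixels"][:,:,::-1]); print(n,g["mtx"].tolist(),g["R"].tolist(),g["t"].tolist())
E
```

```text
pics
{'clock': 0.0, 'qpos': array([-1.38680897,  0.62932725,  0.03841574,  1.51838161, -0.02701158,
        0.99628649, -0.02002636]), 'qd': array([ 0.00088713, -0.00030919,  0.00043942,  0.00056487,  0.00103727,
        0.00066572, -0.00171509]), 'tau': array([-2.06585919e-04, -5.63414276e+01,  1.22658782e+00, -1.93430507e+01,
        1.11626589e-02,  1.09183238e-02, -6.59420081e-06]), 'eef_pos': array([160.47753001, 629.23122135, 230.39647938]), 'tool_rot': array([-3.13970688e+00, -9.06451368e-07,  2.89179352e+00]), 'force': array([ 0.73882969,  0.31901452, -0.346445  ]), 'torque': array([-0.0558075 ,  0.00930551,  0.02530329]), 'gripper_force': 0.0, 'width': 85.54103556381867}
top [[447.16734281726207, 0.0, 312.1973197197124], [0.0, 447.16734281726207, 194.8042324297302], [0.0, 0.0, 1.0]] [[-0.06142794297444127, -0.9981092775122947, 0.0021161204629434965], [-0.9737090598396979, 0.059460036176715365, -0.21989809204255287], [0.21935650117564373, -0.015568373124658622, -0.9755205539352979]] [37.0171232618687, 569.4446168093963, 1348.8850759908064]
side [[408.4830342299892, 0.0, 318.07297661766296], [0.0, 408.4830342299892, 190.2066108974506], [0.0, 0.0, 1.0]] [[-0.9254515595223348, 0.37872096299272057, 0.010480609120864938], [0.2536019714238664, 0.6397852825227578, -0.7255072931109674], [-0.28147016017263077, -0.6687639527195983, -0.6881346703046232]] [501.92332190012127, -95.28810057578012, 1561.9236025397313]
```

View pics/top0.png

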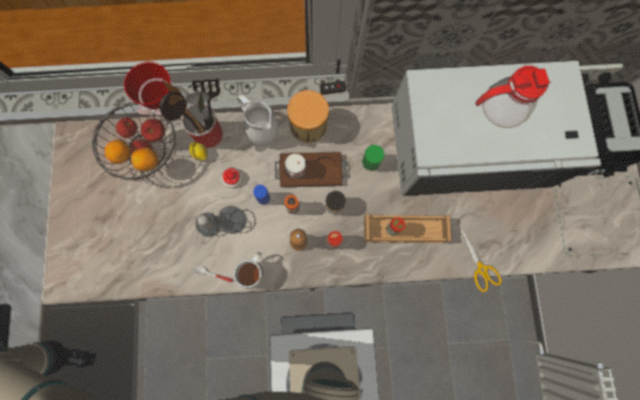

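View pics/side0.png

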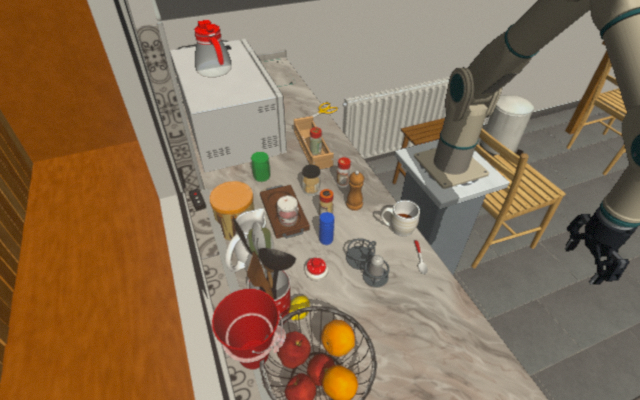

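The top picture shows, by pixel: spice jars with red cap (335,240) and orange-red cap with mark (292,203), honey jar with black lid (335,201), mill (299,239), blue look-alike (262,194), green look-alike (373,156), rack (408,228), board (311,170), and cruet (220,222). The side picture agrees. Next is one enlarged crop of each to confirm.

```bash
python3 - <<'E'
import cv2
a=cv2.imread("pics/top0.png")[140:280,185:460]; cv2.imwrite("pics/c1.png",cv2.resize(a,None,fx=2.9,fy=2.9,interpolation=cv2.INTER_CUBIC))
a=cv2.imread("pics/side0.png")[90:300,235:435]; cv2.imwrite("pics/c2.png",cv2.resize(a,None,fx=2.8,fy=2.8,interpolation=cv2.INTER_CUBIC))
E
```

```text
(no output)
```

View pics/c1.png

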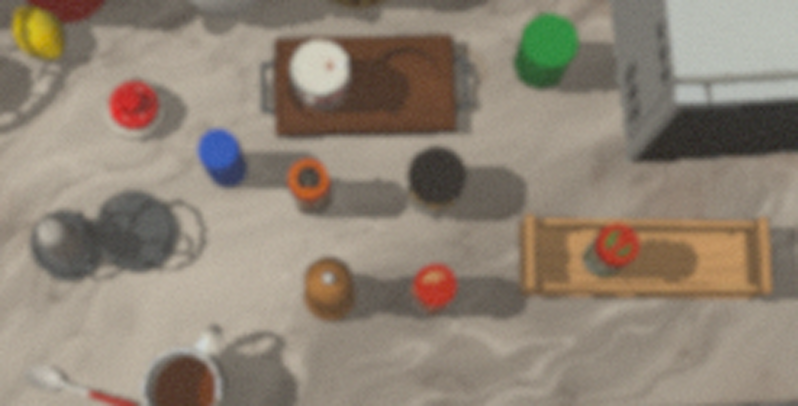

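View pics/c2.png

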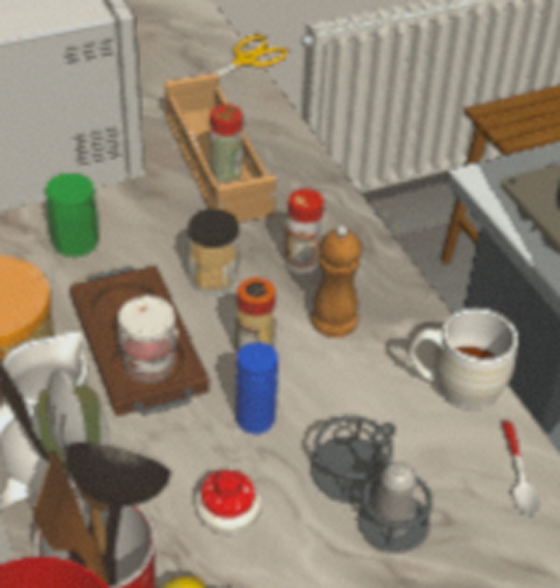

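Two red-capped loose jars: red (c1 435,285) is spice_a and orange with a dark mark (c1 309,180) is spice_b. The blue one (222,158) and the green one (547,50) are the look-alikes to leave alone. The third red cap (618,244) already stands in the rack. The honey jar has the black lid (437,177). The red item at (135,105) is a small bowl, not a jar.

```bash
cat > h.py <<'E'
import numpy as np, cv2
from cell import *
def ray(g,uv,z):
    R=np.array(g["R"]);t=np.array(g["t"]);c=-R.T@t
    d=R.T@np.linalg.solve(np.array(g["mtx"]),[uv[0],uv[1],1.]); return c+d*(z-c[2])/d[2]
E
python3 - <<'E'
from h import *
T=get_image("top");S=get_image("side")
print("cams",[(-g["R"].T@g["t"]).round() for g in(T,S)])
t=lambda x,y:(185+x/2.9,140+y/2.9); s=lambda x,y:(235+x/2.8,90+y/2.8)
P={"a":((435,284),(306,199),106),"b":((309,178),(257,288),106),"honey":((437,175),(214,226),94),"mill":((328,277),(342,231),150),
"rackjar":((618,243),(227,113),106),"jam":((320,65),(147,310),84),"blue":((219,150),(257,357),100),"bigring":((137,229),None,45),"smallring":((66,244),None,45),"pepper":((60,230),(400,468),90),
"rL0":((530,216),(216,212),66),"rL1":((531,294),(275,185),66),"rR0":((765,219),None,66),"rR1":((766,292),None,66),
"bLu":((277,38),(115,412),25),"bRu":((454,36),(72,288),25),"bRd":((457,131),(153,267),25),"bLd":((277,135),(207,385),25),"green":((549,42),(71,188),100),"mug":((183,375),(483,330),80)}
for k,(a,b,z) in P.items(): print(k,ray(T,t(*a),z)[:2].round(),ray(S,s(*b),z)[:2].round() if b else "")
E
```

```text
cams [array([ 261.,   24., 1441.]), array([ 928.,  915., 1000.])]
a [425. -57.] [423. -55.]
b [544.  67.] [541.  68.]
honey [542. -69.] [542. -63.]
mill [433.  52.] [434.  59.]
rackjar [ 456. -250.] [ 446. -259.]
jam [674.  49.] [662.  34.]
blue [582. 161.] [581. 160.]
bigring [512. 259.] 
smallring [500. 336.] 
pepper [508. 332.] [504. 341.]
rL0 [ 497. -167.] [ 518. -117.]
rL1 [ 413. -161.] [ 426. -140.]
rR0 [ 478. -419.] 
rR1 [ 400. -410.] 
bLu [727.  98.] [730. 115.]
bRu [ 717. -105.] [718. -93.]
bRd [605. -99.] [613. -92.]
bLd [613. 103.] [621. 116.]
green [ 680. -200.] [ 684. -189.]
mug [349. 209.] [321. 199.]
```

```bash
cat >> h.py <<'E'
from scipy.spatial.transform import Rotation as Ro
def go(*tgts, cmd=None):
    """tgts: (x,y,z,yaw) legs, each leg is one call from the previous one's pose"""
    s=read_state(); p=np.array(s["eef_pos"] if cmd is None else cmd[:3]); R=Ro.from_euler("xyz",s["tool_rot"] if cmd is None else [np.pi,0,cmd[3]])
    print(round(s["clock"],2),p.round(1),s["tool_rot"].round(3))
    for x,y,z,w in tgts:
        G=Ro.from_euler("xyz",[np.pi,0,w]); d=R.inv().apply(np.array([x,y,z])-p)/10; a=(R.inv()*G).as_rotvec()
        print("d",d.round(2),"a",a.round(3),"rows",np.ceil(max(np.linalg.norm(d)/5,np.linalg.norm(a)/.15))); p=np.array([x,y,z]);R=G
E
python3 -c "
from h import *
go((440,330,330,2.2),(450,0,330,1.571))"
```

```text
0.2 [160.5 629.5 230.7] [-3.14  -0.     2.892]
d [-34.48 -22.12  -9.9 ] a [-0.001  0.     0.692] rows 9.0
d [-27.27 -18.61  -0.  ] a [ 0.    -0.     0.629] rows 7.0
```

Request:
send_rows(
  series=[
    {"dx": -34.5, "dy": -22.1, "dz": -9.9, "az": 0.69, "hand": 0},
    {"dx": -34.5, "dy": -22.1, "dz": -9.9, "az": 0.69, "hand": 0},
    {"dx": -34.5, "dy": -22.1, "dz": -9.9, "az": 0.69, "hand": 0},
    {"dx": -34.5, "dy": -22.1, "dz": -9.9, "az": 0.69, "hand": 0},
    {"dx": -34.5, "dy": -22.1, "dz": -9.9, "az": 0.69, "hand": 0},
    {"dx": -34.5, "dy": -22.1, "dz": -9.9, "az": 0.69, "hand": 0},
    {"dx": -34.5, "dy": -22.1, "dz": -9.9, "az": 0.69, "hand": 0},
    {"dx": -34.5, "dy": -22.1, "dz": -9.9, "az": 0.69, "hand": 0},
    {"dx": -34.5, "dy": -22.1, "dz": -9.9, "az": 0.69, "hand": 0},
    {"dx": -34.5, "dy": -22.1, "dz": -9.9, "az": 0.69, "hand": 0},
  ],
)

```text
invalid input at $.series[0]: expected keys ax, ay, az, dx, dy, dz, hand
```

Request:
send_rows(
  series=[
    {"dx": -27.3, "dy": -18.6, "dz": 0, "az": 0.63, "hand": 0},
    {"dx": -27.3, "dy": -18.6, "dz": 0, "az": 0.63, "hand": 0},
    {"dx": -27.3, "dy": -18.6, "dz": 0, "az": 0.63, "hand": 0},
    {"dx": -27.3, "dy": -18.6, "dz": 0, "az": 0.63, "hand": 0},
    {"dx": -27.3, "dy": -18.6, "dz": 0, "az": 0.63, "hand": 0},
    {"dx": -27.3, "dy": -18.6, "dz": 0, "az": 0.63, "hand": 0},
    {"dx": -27.3, "dy": -18.6, "dz": 0, "az": 0.63, "hand": 0},
    {"dx": -27.3, "dy": -18.6, "dz": 0, "az": 0.63, "hand": 0},
    {"dx": -27.3, "dy": -18.6, "dz": 0, "az": 0.63, "hand": 0},
    {"dx": -27.3, "dy": -18.6, "dz": 0, "az": 0.63, "hand": 0},
  ],
)

```text
invalid input at $.series[0]: expected keys ax, ay, az, dx, dy, dz, hand
```

```bash
python3 - <<'E'
from h import *
g=get_image("wrist");s=read_state(); print(s["clock"],s["eef_pos"],s["tool_rot"],s["qpos"].round(2)); cv2.imwrite("pics/w1.png",g["pixels"][:,:,::-1])
print((-g["R"].T@g["t"]).round(),g["R"].round(2).tolist(),g["mtx"][0][0])
for p in [(425,-57,106),(544,67,106),(542,-66,94),(433,54,150)]:
    c=g["mtx"]@(g["R"]@np.array(p,float)+g["t"]); print(p,(c[:2]/c[2]).round())
E
```

```text
0.25 [160.57138152 629.60017195 230.87667367] [-3.14075095e+00 -3.24293608e-05  2.89179412e+00] [-1.39  0.63  0.04  1.52 -0.03  1.   -0.02]
[ 84. 648. 372.] [[0.25, 0.97, -0.0], [0.92, -0.23, 0.31], [0.3, -0.08, -0.95]] 301.68617522663607
(425, -57, 106) [-117.  494.]
(544, 67, 106) [ 13. 533.]
(542, -66, 94) [-59. 535.]
(433, 54, 150) [-85. 529.]
```

View pics/w1.png

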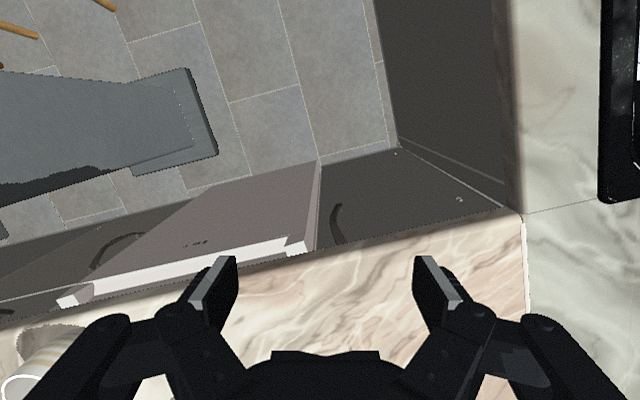

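The moves were refused because every key must be given. This picture is only the start pose, with the fingers over the worktop edge.

Request:
send_rows(
  series=[
    {"ax": 0, "ay": 0, "az": 0.69, "dx": -34.5, "dy": -22.1, "dz": -9.9, "hand": 0},
    {"ax": 0, "ay": 0, "az": 0.69, "dx": -34.5, "dy": -22.1, "dz": -9.9, "hand": 0},
    {"ax": 0, "ay": 0, "az": 0.69, "dx": -34.5, "dy": -22.1, "dz": -9.9, "hand": 0},
    {"ax": 0, "ay": 0, "az": 0.69, "dx": -34.5, "dy": -22.1, "dz": -9.9, "hand": 0},
    {"ax": 0, "ay": 0, "az": 0.69, "dx": -34.5, "dy": -22.1, "dz": -9.9, "hand": 0},
    {"ax": 0, "ay": 0, "az": 0.69, "dx": -34.5, "dy": -22.1, "dz": -9.9, "hand": 0},
    {"ax": 0, "ay": 0, "az": 0.69, "dx": -34.5, "dy": -22.1, "dz": -9.9, "hand": 0},
    {"ax": 0, "ay": 0, "az": 0.69, "dx": -34.5, "dy": -22.1, "dz": -9.9, "hand": 0},
    {"ax": 0, "ay": 0, "az": 0.69, "dx": -34.5, "dy": -22.1, "dz": -9.9, "hand": 0},
  ],
)

```text
clock: 1.15
eef_pos: [444.4, 325.6, 331.8]
tool_rot: [3.139, 0.003, 2.195]
force: [1.3, 1.2, 0.3]
width: 85.2
gripper_force: 0.0
```

Request:
send_rows(
  series=[
    {"ax": 0, "ay": 0, "az": 0.63, "dx": -27.3, "dy": -18.6, "dz": 0, "hand": 0},
    {"ax": 0, "ay": 0, "az": 0.63, "dx": -27.3, "dy": -18.6, "dz": 0, "hand": 0},
    {"ax": 0, "ay": 0, "az": 0.63, "dx": -27.3, "dy": -18.6, "dz": 0, "hand": 0},
    {"ax": 0, "ay": 0, "az": 0.63, "dx": -27.3, "dy": -18.6, "dz": 0, "hand": 0},
    {"ax": 0, "ay": 0, "az": 0.63, "dx": -27.3, "dy": -18.6, "dz": 0, "hand": 0},
    {"ax": 0, "ay": 0, "az": 0.63, "dx": -27.3, "dy": -18.6, "dz": 0, "hand": 0},
    {"ax": 0, "ay": 0, "az": 0.63, "dx": -27.3, "dy": -18.6, "dz": 0, "hand": 0},
    {"ax": 0, "ay": 0, "az": 0.63, "dx": -27.3, "dy": -18.6, "dz": 0, "hand": 0},
    {"ax": 0, "ay": 0, "az": 0.63, "dx": -27.3, "dy": -18.6, "dz": 0, "hand": 0},
  ],
)

```text
clock: 2.05
eef_pos: [451.1, 0.2, 330.4]
tool_rot: [3.142, -0.001, 1.57]
force: [-0.3, 0.2, -0.4]
width: 85.4
gripper_force: 0.0
```

```bash
python3 - <<'E'
from h import *
g=get_image("wrist");s=read_state(); print(s["clock"],s["eef_pos"],s["tool_rot"],s["qpos"].round(2)); cv2.imwrite("pics/w2.png",g["pixels"][:,:,::-1])
np.savez("w2",**{k:g[k] for k in("mtx","R","t")})
for p in [(425,-57,106),(544,67,106),(542,-66,94),(433,54,150),(456,-250,116),(447,-289,10)]:
    c=g["mtx"]@(g["R"]@np.array(p,float)+g["t"]); print(p,(c[:2]/c[2]).round())
E
```

```text
2.1 [451.18232093   1.24135053 330.23178032] [-3.14142625e+00 -8.56670540e-04  1.57259671e+00] [-0.5   0.25  0.55  1.91 -0.16  1.02  0.12]
(425, -57, 106) [305. 213.]
(544, 67, 106) [405. 113.]
(542, -66, 94) [393. 216.]
(433, 54, 150) [308. 127.]
(456, -250, 116) [328. 340.]
(447, -289, 10) [323. 314.]
```

View pics/w2.png

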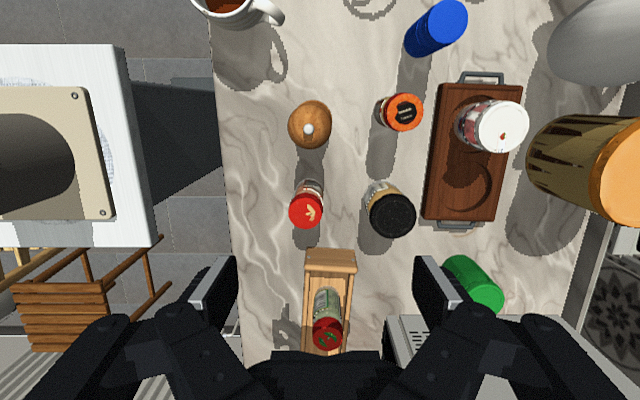

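The wrist picture shows red spice_a (305,210), orange spice_b (403,112), honey (392,215), mill knob (308,129), rack jar (327,334), free recess (467,188) and jam lid (503,127), all within about 3 px of prediction. Refining the numbers.

```bash
python3 - <<'E'
from h import *
g=dict(np.load("w2.npz"))
for k,uv,z in [("a",(305,210),106),("b",(403.5,112),106),("honey",(391.5,215),94),("mill",(308,128.5),150),("rackjar",(327,334),116),("recess",(467,188),25),("jam",(503,127),94),("bTL",(441,83),25),("bTR",(523,86),25),("bBL",(423,219),25),("rackend",(306,248),66),("rackend2",(355,249),66)]: print(k,ray(g,uv,z).round(1)[:2])
c=np.array([447,-289]);y=np.array([.075,.997])
go((425,-58,160,1.571),(425,-58,62,1.571),cmd=(450,0,330,1.571))
E
```

```text
a [425.4 -53.2]
b [542.6  67.9]
honey [540.  -64.6]
mill [433.4  52.6]
rackjar [ 453.9 -239.6]
recess [669.3 -46.4]
jam [668.5  49.9]
bTL [611.8 104.2]
bTR [726.1 100.3]
bBL [606.8 -97.4]
rackend [ 422.9 -127.5]
rackend2 [ 495.8 -129.2]
2.1 [450   0 330] [-3.141e+00 -1.000e-03  1.573e+00]
d [-5.8 -2.5 17. ] a [0. 0. 0.] rows 4.0
d [ 0.  -0.   9.8] a [0. 0. 0.] rows 2.0
```

Request:
send_rows(
  series=[
    {"ax": 0, "ay": 0, "az": 0, "dx": -5.5, "dy": -2.5, "dz": 12, "hand": 0},
    {"ax": 0, "ay": 0, "az": 0, "dx": -5.5, "dy": -2.5, "dz": 16, "hand": 0},
    {"ax": 0, "ay": 0, "az": 0, "dx": -5.5, "dy": -2.5, "dz": 18, "hand": 0},
    {"ax": 0, "ay": 0, "az": 0, "dx": -5.5, "dy": -2.5, "dz": 18, "hand": 0},
    {"ax": 0, "ay": 0, "az": 0, "dx": -5.5, "dy": -2.5, "dz": 19, "hand": 0},
    {"ax": 0, "ay": 0, "az": 0, "dx": -5.5, "dy": -2.5, "dz": 21, "hand": 0},
    {"ax": 0, "ay": 0, "az": 0, "dx": -5.5, "dy": -2.5, "dz": 23.5, "hand": 0},
    {"ax": 0, "ay": 0, "az": 0, "dx": -5.5, "dy": -2.5, "dz": 25.5, "hand": 0},
    {"ax": 0, "ay": 0, "az": 0, "dx": -5.5, "dy": -2.5, "dz": 26.8, "hand": 0},
    {"ax": 0, "ay": 0, "az": 0, "dx": -5.5, "dy": -2.5, "dz": 26.8, "hand": 0},
  ],
)

```text
clock: 3.1
eef_pos: [427.0, -53.0, 61.9]
tool_rot: [-3.141, -0.002, 1.574]
force: [-0.4, 0.4, 0.3]
width: 85.7
gripper_force: 0.0
```

Request:
send_rows(
  series=[
    {"ax": 0, "ay": 0, "az": 0, "dx": 0, "dy": 0, "dz": 0, "hand": 1},
    {"ax": 0, "ay": 0, "az": 0, "dx": 0, "dy": 0, "dz": 0, "hand": 1},
    {"ax": 0, "ay": 0, "az": 0, "dx": 0, "dy": 0, "dz": 0, "hand": 1},
    {"ax": 0, "ay": 0, "az": 0, "dx": 0, "dy": 0, "dz": 0, "hand": 1},
    {"ax": 0, "ay": 0, "az": 0, "dx": 0, "dy": 0, "dz": 0, "hand": 1},
    {"ax": 0, "ay": 0, "az": 0, "dx": 0, "dy": 0, "dz": 0, "hand": 1},
    {"ax": 0, "ay": 0, "az": 0, "dx": 0, "dy": 0, "dz": 0, "hand": 1},
    {"ax": 0, "ay": 0, "az": 0, "dx": 0, "dy": 0, "dz": 0, "hand": 1},
  ],
)

```text
clock: 3.9
eef_pos: [426.6, -54.5, 63.4]
tool_rot: [3.14, -0.001, 1.572]
force: [-1.5, 0.8, 7.5]
width: 43.4
gripper_force: 59.5
```

Request:
send_rows(
  series=[
    {"ax": 0, "ay": 0, "az": 0, "dx": 0, "dy": 0, "dz": -2, "hand": 1},
    {"ax": 0, "ay": 0, "az": 0, "dx": 0, "dy": 0, "dz": -6, "hand": 1},
    {"ax": 0, "ay": 0, "az": 0, "dx": 0, "dy": 0, "dz": -10, "hand": 1},
    {"ax": 0, "ay": 0, "az": 0, "dx": -3, "dy": 1, "dz": -14, "hand": 1},
    {"ax": 0, "ay": 0, "az": 0, "dx": -7, "dy": 2, "dz": -17, "hand": 1},
    {"ax": 0, "ay": 0, "az": 0, "dx": -10, "dy": 2.5, "dz": -17.8, "hand": 1},
    {"ax": 0, "ay": 0, "az": 0, "dx": -12, "dy": 2.5, "dz": -17.8, "hand": 1},
    {"ax": 0, "ay": 0, "az": 0, "dx": -12.5, "dy": 2.5, "dz": -17.8, "hand": 1},
    {"ax": 0, "ay": 0, "az": 0, "dx": -12.5, "dy": 2.5, "dz": -17.8, "hand": 1},
  ],
)

```text
clock: 4.8
eef_pos: [450.7, -179.7, 240.2]
tool_rot: [-3.141, -0.001, 1.57]
force: [-0.3, 0.5, -2.2]
width: 43.3
gripper_force: 61.4
```

```bash
python3 - <<'E'
from h import *
g=get_image("wrist");s=read_state(); print(s["clock"],s["eef_pos"],s["tool_rot"],s["width"]); cv2.imwrite("pics/w3.png",g["pixels"][:,:,::-1])
np.savez("w3",**{k:g[k] for k in("mtx","R","t")})
E
```

```text
4.85 [ 450.78589852 -178.64241821  239.97952532] [-3.14041951e+00 -1.39433173e-03  1.57183723e+00] 43.390070076243504
```

View pics/w3.png

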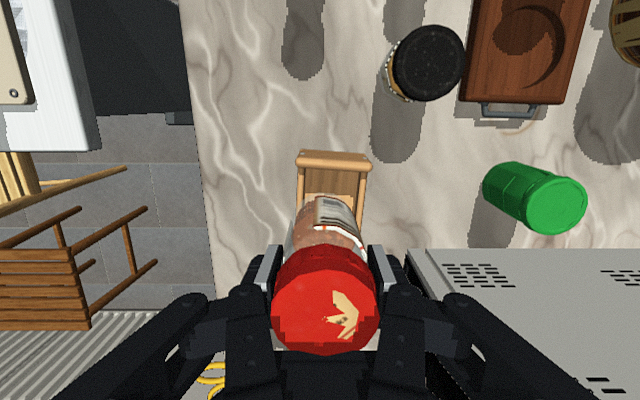

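The jar sits well in the fingers (cap at 325,300) but hides the rack row. The near rack end shows at (297–371,150–168). I'll compare it with the top camera estimate.

```bash
python3 - <<'E'
from h import *
g=dict(np.load("w3.npz")); T=get_image("top"); cv2.imwrite("pics/top1.png",T["pixels"][:,:,::-1])
a=T["pixels"][195:260,350:470,::-1]; cv2.imwrite("pics/c3.png",cv2.resize(a,None,fx=6,fy=6,interpolation=cv2.INTER_CUBIC))
for uv in [(298,150),(371,152)]: print("base",ray(g,uv,0).round(), "66",ray(g,uv,66).round())
for uv in [(297,168),(371,168)]: print("66",ray(g,uv,66).round())
t=lambda x,y:(185+x/2.9,140+y/2.9)
print("jar",ray(T,t(618,243),116).round())
for p in [(405,193),(560,178)]: print("micro",ray(T,p,0).round())
E
```

```text
base [ 417. -158.    0.] 66 [ 422. -149.   66.]
base [ 509. -161.    0.] 66 [ 499. -151.   66.]
66 [ 421. -168.   66.]
66 [ 499. -168.   66.]
jar [ 454. -248.  116.]
micro [ 572. -306.    0.]
micro [ 592. -827.    0.]
```

View pics/c3.png

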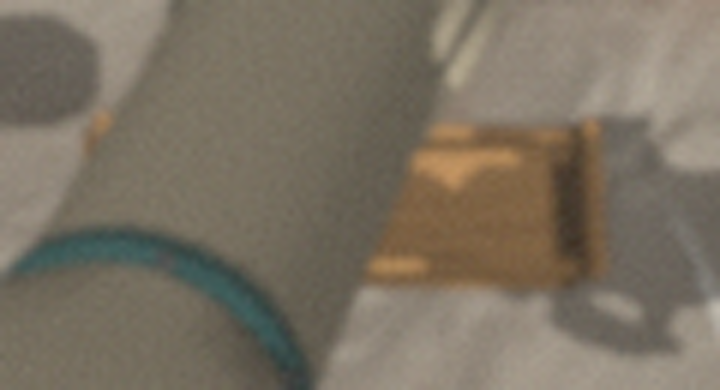

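Request:
send_rows(
  series=[
    {"ax": 0, "ay": 0, "az": 0.07, "dx": -5, "dy": -0.6, "dz": 0, "hand": 1},
    {"ax": 0, "ay": 0, "az": 0.07, "dx": -9.5, "dy": -0.6, "dz": 0, "hand": 1},
    {"ax": 0, "ay": 0, "az": 0.07, "dx": -14, "dy": -0.6, "dz": 0, "hand": 1},
    {"ax": 0, "ay": 0, "az": 0.07, "dx": -17.5, "dy": -0.6, "dz": 0, "hand": 1},
    {"ax": 0, "ay": 0, "az": 0.07, "dx": -19, "dy": -0.6, "dz": 2, "hand": 1},
    {"ax": 0, "ay": 0, "az": 0.07, "dx": -19, "dy": -0.6, "dz": 5, "hand": 1},
    {"ax": 0, "ay": 0, "az": 0.07, "dx": -19, "dy": -0.6, "dz": 8, "hand": 1},
    {"ax": 0, "ay": 0, "az": 0.07, "dx": -19, "dy": -0.6, "dz": 10, "hand": 1},
    {"ax": 0, "ay": 0, "az": 0.07, "dx": -19, "dy": -0.6, "dz": 11, "hand": 1},
    {"ax": 0, "ay": 0, "az": 0.07, "dx": -19, "dy": -0.6, "dz": 11, "hand": 1},
  ],
)

```text
clock: 5.9
eef_pos: [445.4, -367.9, 128.9]
tool_rot: [-3.139, -0.002, 1.503]
force: [0.7, 0.6, -1.1]
width: 43.3
gripper_force: 61.4
```

```bash
python3 - <<'E'
from h import *
g=get_image("wrist");s=read_state(); print(s["clock"],s["eef_pos"],s["tool_rot"],s["width"]); cv2.imwrite("pics/w4.png",g["pixels"][:,:,::-1])
np.savez("w4",**{k:g[k] for k in("mtx","R","t")})
E
```

```text
5.95 [ 445.86974549 -368.88036608  130.0966151 ] [-3.14088236e+00 -7.51304609e-04  1.50290272e+00] 43.46020748120138
```

View pics/w4.png

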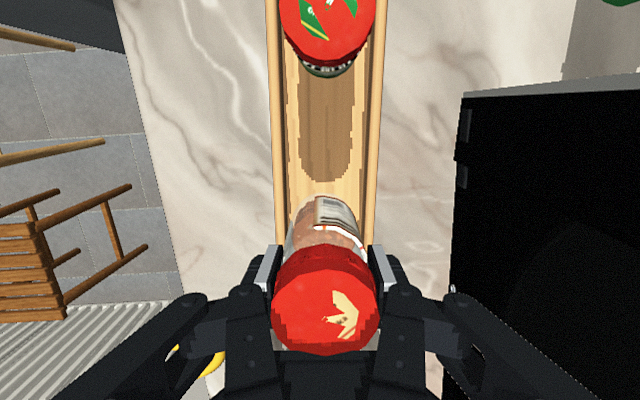

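The picture shows the jar between the side slats (left about 273, right about 375 at row 200). I'll check the centring numerically.

```bash
python3 - <<'E'
from h import *
g=dict(np.load("w4.npz"))
for v,l,r in [(100,268,382),(200,273,375),(235,275,371.)]:
    a=ray(g,(l,v),51);b=ray(g,(r,v),51); print(a.round(),b.round(),((a+b)/2).round(1))
print("rackjar top",ray(g,(328,22),116).round())
E
```

```text
[ 411. -286.   51.] [ 490. -291.   51.] [ 450.3 -288.4   51. ]
[ 406. -358.   51.] [ 484. -363.   51.] [ 444.7 -360.6   51. ]
[ 404. -387.   51.] [ 480. -392.   51.] [ 441.9 -389.6   51. ]
rackjar top [ 454. -256.  116.]
```

Request:
send_rows(
  series=[
    {"ax": 0, "ay": 0, "az": 0, "dx": 0, "dy": -0.1, "dz": 2, "hand": 1},
    {"ax": 0, "ay": 0, "az": 0, "dx": 0, "dy": -0.1, "dz": 3.5, "hand": 1},
    {"ax": 0, "ay": 0, "az": 0, "dx": 0, "dy": -0.1, "dz": 4.6, "hand": 1},
    {"ax": 0, "ay": 0, "az": 0, "dx": 0, "dy": -0.1, "dz": 5.1, "hand": 1},
    {"ax": 0, "ay": 0, "az": 0, "dx": 0, "dy": -0.1, "dz": 5.3, "hand": 1},
    {"ax": 0, "ay": 0, "az": 0, "dx": 0, "dy": -0.1, "dz": 5.4, "hand": 1},
    {"ax": 0, "ay": 0, "az": 0, "dx": 0, "dy": -0.1, "dz": 5.5, "hand": 1},
    {"ax": 0, "ay": 0, "az": 0, "dx": 0, "dy": -0.1, "dz": 5.5, "hand": 1},
  ],
)

```text
clock: 6.75
eef_pos: [444.7, -369.9, 75.6]
tool_rot: [3.141, 0.0, 1.502]
force: [-0.9, -0.6, -0.8]
width: 43.2
gripper_force: 61.4
```

Request:
send_rows(
  series=[
    {"ax": 0, "ay": 0, "az": 0, "dx": 0, "dy": 0, "dz": 0.1, "hand": 1},
    {"ax": 0, "ay": 0, "az": 0, "dx": 0, "dy": 0, "dz": 0.2, "hand": 1},
    {"ax": 0, "ay": 0, "az": 0, "dx": 0, "dy": 0, "dz": 0.2, "hand": 1},
  ],
)

```text
clock: 7.05
eef_pos: [444.7, -369.8, 73.5]
tool_rot: [3.141, 0.0, 1.502]
force: [-0.4, 0.0, 1.1]
width: 43.0
gripper_force: 61.6
```

Request:
send_rows(
  series=[
    {"ax": 0, "ay": 0, "az": 0, "dx": 0, "dy": 0, "dz": 0.1, "hand": 1},
    {"ax": 0, "ay": 0, "az": 0, "dx": 0, "dy": 0, "dz": 0.1, "hand": 1},
  ],
)

```text
clock: 7.25
eef_pos: [444.6, -370.0, 73.4]
tool_rot: [3.141, 0.0, 1.502]
force: [-1.2, 1.6, 9.0]
width: 43.1
gripper_force: 62.2
```

Request:
send_rows(
  series=[
    {"ax": 0, "ay": 0, "az": 0, "dx": 0, "dy": 0, "dz": 0, "hand": 0.35},
    {"ax": 0, "ay": 0, "az": 0, "dx": 0, "dy": 0, "dz": 0, "hand": 0.2},
    {"ax": 0, "ay": 0, "az": 0, "dx": 0, "dy": 0, "dz": 0, "hand": 0},
    {"ax": 0, "ay": 0, "az": 0, "dx": 0, "dy": 0, "dz": 0, "hand": 0},
    {"ax": 0, "ay": 0, "az": 0, "dx": 0, "dy": 0, "dz": 0, "hand": 0},
    {"ax": 0, "ay": 0, "az": 0, "dx": 0, "dy": 0, "dz": -3, "hand": 0},
    {"ax": 0, "ay": 0, "az": 0, "dx": 0, "dy": 0, "dz": -7, "hand": 0},
    {"ax": 0, "ay": 0, "az": 0, "dx": 0, "dy": 0, "dz": -12, "hand": 0},
    {"ax": 0, "ay": 0, "az": 0, "dx": 0, "dy": 0, "dz": -13, "hand": 0},
  ],
)

```text
clock: 8.15
eef_pos: [446.4, -372.4, 207.5]
tool_rot: [3.134, 0.006, 1.501]
force: [-0.5, -0.6, -1.3]
width: 85.5
gripper_force: 0.0
```

```bash
python3 - <<'E'
from h import *
s=read_state(); print(s["width"],s["qpos"].round(2))
go((543,67,203,1.571),(543,67,62,1.571))
E
```

```text
85.5456203378471 [ 0.32  0.6   0.52  1.76 -0.38  0.87  0.94]
8.15 [ 446.4 -372.4  207.5] [3.134 0.006 1.501]
d [44.5   6.58  0.25] a [ 0.007  0.006 -0.07 ] rows 9.0
d [ 0.  -0.  14.1] a [0. 0. 0.] rows 3.0
```

Request:
send_rows(
  series=[
    {"ax": 0, "ay": 0, "az": -0.07, "dx": 44.3, "dy": 6.8, "dz": 0, "hand": 0},
    {"ax": 0, "ay": 0, "az": -0.07, "dx": 44.3, "dy": 6.8, "dz": 0, "hand": 0},
    {"ax": 0, "ay": 0, "az": -0.07, "dx": 44.3, "dy": 6.8, "dz": 0, "hand": 0},
    {"ax": 0, "ay": 0, "az": -0.07, "dx": 44.3, "dy": 6.8, "dz": 0, "hand": 0},
    {"ax": 0, "ay": 0, "az": -0.07, "dx": 44.3, "dy": 6.8, "dz": 0, "hand": 0},
    {"ax": 0, "ay": 0, "az": -0.07, "dx": 44.3, "dy": 6.8, "dz": 0, "hand": 0},
    {"ax": 0, "ay": 0, "az": -0.07, "dx": 44.3, "dy": 6.8, "dz": 0, "hand": 0},
    {"ax": 0, "ay": 0, "az": -0.07, "dx": 44.3, "dy": 6.8, "dz": 0, "hand": 0},
    {"ax": 0, "ay": 0, "az": -0.07, "dx": 44.3, "dy": 6.8, "dz": 0, "hand": 0},
    {"ax": 0, "ay": 0, "az": -0.07, "dx": 44.3, "dy": 6.8, "dz": 0, "hand": 0},
  ],
)

```text
clock: 9.15
eef_pos: [543.6, 77.0, 201.1]
tool_rot: [-3.141, -0.004, 1.584]
force: [0.2, 0.3, 0.7]
width: 85.5
gripper_force: 0.0
```

Request:
send_rows(
  series=[
    {"ax": 0, "ay": 0, "az": 0, "dx": 0, "dy": 0, "dz": 0, "hand": 0},
    {"ax": 0, "ay": 0, "az": 0, "dx": 0, "dy": 0, "dz": 0, "hand": 0},
  ],
)

```text
clock: 9.35
eef_pos: [542.6, 66.2, 202.1]
tool_rot: [-3.141, 0.001, 1.57]
force: [-0.1, 0.9, 0.7]
width: 85.5
gripper_force: 0.0
```

```bash
python3 - <<'E'
from h import *
T=get_image("top");cv2.imwrite("pics/top2.png",T["pixels"][:,:,::-1]); a=T["pixels"][195:260,350:470]
cv2.imwrite("pics/c4.png",cv2.resize(a[:,:,::-1],None,fx=6,fy=6,interpolation=cv2.INTER_CUBIC))
g=get_image("wrist"); cv2.imwrite("pics/w5.png",g["pixels"][:,:,::-1])
c=g["mtx"]@(g["R"]@np.array([543,67,106.])+g["t"]); print((c[:2]/c[2]).round()); 
# orange cap centroid
h=cv2.cvtColor(g["pixels"],cv2.COLOR_RGB2HSV); m=((h[...,0]<14)&(h[...,1]>180)&(h[...,2]>90)).astype(np.uint8)
n,l,st,ce=cv2.connectedComponentsWithStats(m); print([(st[i].tolist(),ce[i].round()) for i in range(1,n) if st[i,4]>300])
go((543,67,203,1.571))
E
```

```text
[326. 200.]
[([302, 168, 52, 55, 1465], array([327., 194.]))]
9.45 [542.7  65.7 202.4] [-3.141e+00  1.000e-03  1.569e+00]
d [ 0.13  0.03 -0.06] a [-0.     0.001 -0.002] rows 1.0
```

View pics/c4.png

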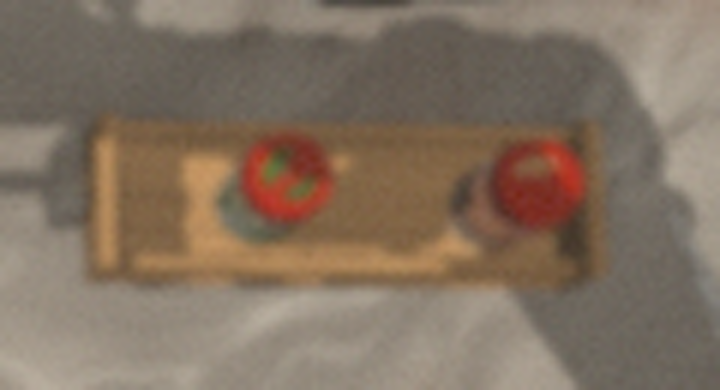

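The crop shows spice_a standing upright in the rack (538,183) and the rack jar undisturbed (287,177), about 120 mm apart. The second jar fits midway at y ≈ -310. Grasping spice_b now.

Request:
send_rows(
  series=[
    {"ax": 0, "ay": 0, "az": 0, "dx": 0.1, "dy": 0, "dz": 4, "hand": 0},
    {"ax": 0, "ay": 0, "az": 0, "dx": 0.1, "dy": 0, "dz": 7, "hand": 0},
    {"ax": 0, "ay": 0, "az": 0, "dx": 0.1, "dy": 0, "dz": 10, "hand": 0},
    {"ax": 0, "ay": 0, "az": 0, "dx": 0.1, "dy": 0, "dz": 12.5, "hand": 0},
    {"ax": 0, "ay": 0, "az": 0, "dx": 0.1, "dy": 0, "dz": 14.1, "hand": 0},
    {"ax": 0, "ay": 0, "az": 0, "dx": 0.1, "dy": 0, "dz": 14.1, "hand": 0},
    {"ax": 0, "ay": 0, "az": 0, "dx": 0.1, "dy": 0, "dz": 14.1, "hand": 0},
  ],
)

```text
clock: 10.15
eef_pos: [543.1, 67.3, 61.6]
tool_rot: [3.141, 0.0, 1.57]
force: [0.1, -0.1, -0.1]
width: 85.3
gripper_force: 0.0
```

Request:
send_rows(
  series=[
    {"ax": 0, "ay": 0, "az": 0, "dx": 0, "dy": 0, "dz": 0, "hand": 1},
    {"ax": 0, "ay": 0, "az": 0, "dx": 0, "dy": 0, "dz": 0, "hand": 1},
    {"ax": 0, "ay": 0, "az": 0, "dx": 0, "dy": 0, "dz": 0, "hand": 1},
    {"ax": 0, "ay": 0, "az": 0, "dx": 0, "dy": 0, "dz": 0, "hand": 1},
    {"ax": 0, "ay": 0, "az": 0, "dx": 0, "dy": 0, "dz": 0, "hand": 1},
    {"ax": 0, "ay": 0, "az": 0, "dx": 0, "dy": 0, "dz": 0, "hand": 1},
    {"ax": 0, "ay": 0, "az": 0, "dx": 0, "dy": 0, "dz": 0, "hand": 1},
    {"ax": 0, "ay": 0, "az": 0, "dx": 0, "dy": 0, "dz": 0, "hand": 1},
  ],
)

```text
clock: 10.95
eef_pos: [543.7, 68.7, 62.4]
tool_rot: [3.14, -0.0, 1.572]
force: [0.1, -0.1, 4.3]
width: 43.3
gripper_force: 60.0
```

Request:
send_rows(
  series=[
    {"ax": 0, "ay": 0, "az": 0, "dx": 0, "dy": 0, "dz": -2, "hand": 1},
    {"ax": 0, "ay": 0, "az": 0, "dx": 0, "dy": 0, "dz": -6, "hand": 1},
    {"ax": 0, "ay": 0, "az": 0, "dx": 0, "dy": 0, "dz": -10, "hand": 1},
    {"ax": 0, "ay": 0, "az": 0, "dx": 0, "dy": 0, "dz": -14, "hand": 1},
    {"ax": 0, "ay": 0, "az": 0, "dx": 0, "dy": 0, "dz": -17.8, "hand": 1},
    {"ax": 0, "ay": 0, "az": 0, "dx": 0, "dy": 0, "dz": -17.8, "hand": 1},
  ],
)

```text
clock: 11.55
eef_pos: [546.1, 68.4, 244.4]
tool_rot: [3.132, -0.002, 1.572]
force: [0.6, 0.4, -0.9]
width: 43.6
gripper_force: 61.4
```

```bash
python3 - <<'E'
from h import *
go((450,-180,240,1.571),(448,-310,140,1.502),cmd=(543,67,240,1.571))
E
```

```text
11.55 [543  67 240] [ 3.132e+00 -2.000e-03  1.572e+00]
d [-24.7   -9.31  -0.  ] a [0. 0. 0.] rows 6.0
d [-13.   -0.2  10. ] a [ 0.    -0.     0.069] rows 4.0
```

Request:
send_rows(
  series=[
    {"ax": 0, "ay": 0, "az": 0, "dx": -24.7, "dy": -9.3, "dz": 0, "hand": 1},
    {"ax": 0, "ay": 0, "az": 0, "dx": -24.7, "dy": -9.3, "dz": 0, "hand": 1},
    {"ax": 0, "ay": 0, "az": 0, "dx": -24.7, "dy": -9.3, "dz": 0, "hand": 1},
    {"ax": 0, "ay": 0, "az": 0, "dx": -24.7, "dy": -9.3, "dz": 0, "hand": 1},
    {"ax": 0, "ay": 0, "az": 0, "dx": -24.7, "dy": -9.3, "dz": 0, "hand": 1},
    {"ax": 0, "ay": 0, "az": 0, "dx": -24.7, "dy": -9.3, "dz": 0, "hand": 1},
    {"ax": 0, "ay": 0, "az": 0, "dx": -24.7, "dy": -9.3, "dz": 0, "hand": 1},
  ],
)

```text
clock: 12.25
eef_pos: [448.5, -180.9, 239.0]
tool_rot: [-3.141, 0.0, 1.566]
force: [1.1, -0.1, -1.7]
width: 43.4
gripper_force: 61.4
```

Request:
send_rows(
  series=[
    {"ax": 0, "ay": 0, "az": 0.07, "dx": -5, "dy": -0.2, "dz": 0, "hand": 1},
    {"ax": 0, "ay": 0, "az": 0.07, "dx": -10, "dy": -0.2, "dz": 0, "hand": 1},
    {"ax": 0, "ay": 0, "az": 0.07, "dx": -13, "dy": -0.2, "dz": 0, "hand": 1},
    {"ax": 0, "ay": 0, "az": 0.07, "dx": -13, "dy": -0.2, "dz": 0, "hand": 1},
    {"ax": 0, "ay": 0, "az": 0.07, "dx": -13, "dy": -0.2, "dz": 0, "hand": 1},
    {"ax": 0, "ay": 0, "az": 0.07, "dx": -13, "dy": -0.2, "dz": 1, "hand": 1},
    {"ax": 0, "ay": 0, "az": 0.07, "dx": -13, "dy": -0.2, "dz": 2, "hand": 1},
    {"ax": 0, "ay": 0, "az": 0.07, "dx": -13, "dy": -0.2, "dz": 3, "hand": 1},
    {"ax": 0, "ay": 0, "az": 0.07, "dx": -13, "dy": -0.2, "dz": 3, "hand": 1},
    {"ax": 0, "ay": 0, "az": 0.07, "dx": -13, "dy": -0.2, "dz": 3, "hand": 1},
  ],
)

```text
clock: 13.25
eef_pos: [448.2, -308.1, 208.9]
tool_rot: [-3.141, -0.0, 1.502]
force: [0.3, -0.7, -1.9]
width: 43.0
gripper_force: 61.4
```

```bash
python3 - <<'E'
from h import *
g=get_image("wrist");s=read_state(); print(s["clock"],s["eef_pos"],s["tool_rot"],s["width"]); cv2.imwrite("pics/w6.png",g["pixels"][:,:,::-1])
np.savez("w6",**{k:g[k] for k in("mtx","R","t")})
for p in [(454,-249,116),(454,-249,10)]:
    c=g["mtx"]@(g["R"]@np.array(p,float)+g["t"]); print(p,(c[:2]/c[2]).round())
E
```

```text
13.3 [ 448.41021395 -308.52381647  209.31516997] [3.14154736e+00 1.41578160e-04 1.50184008e+00] 43.085354669535384
(454, -249, 116) [328. 128.]
(454, -249, 10) [327. 121.]
```

View pics/w6.png

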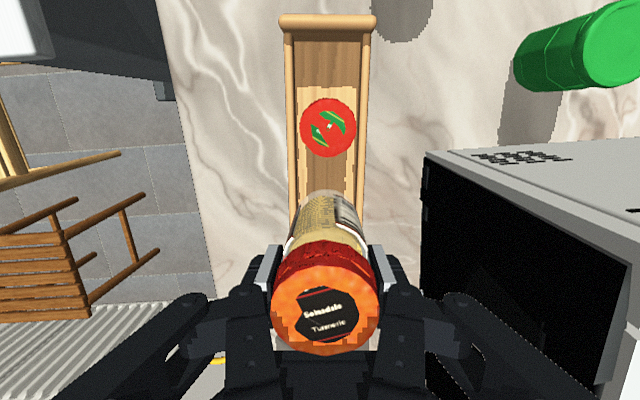

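The orange-capped jar is held upright, and the rack jar (328,127) is exactly where predicted (y ≈ -249). Lowering.

Request:
send_rows(
  series=[
    {"ax": 0, "ay": 0, "az": 0, "dx": -0.1, "dy": 0, "dz": 3, "hand": 1},
    {"ax": 0, "ay": 0, "az": 0, "dx": -0.1, "dy": 0, "dz": 6, "hand": 1},
    {"ax": 0, "ay": 0, "az": 0, "dx": -0.1, "dy": 0, "dz": 9, "hand": 1},
    {"ax": 0, "ay": 0, "az": 0, "dx": -0.1, "dy": 0, "dz": 11.5, "hand": 1},
    {"ax": 0, "ay": 0, "az": 0, "dx": -0.1, "dy": 0, "dz": 12.8, "hand": 1},
    {"ax": 0, "ay": 0, "az": 0, "dx": -0.1, "dy": 0, "dz": 13.3, "hand": 1},
    {"ax": 0, "ay": 0, "az": 0, "dx": -0.1, "dy": 0, "dz": 13.5, "hand": 1},
    {"ax": 0, "ay": 0, "az": 0, "dx": -0.1, "dy": 0, "dz": 13.6, "hand": 1},
    {"ax": 0, "ay": 0, "az": 0, "dx": -0.1, "dy": 0, "dz": 13.6, "hand": 1},
  ],
)

```text
clock: 14.2
eef_pos: [448.8, -309.9, 74.2]
tool_rot: [3.14, 0.001, 1.502]
force: [-0.1, -0.1, -1.9]
width: 43.0
gripper_force: 61.4
```

Request:
send_rows(
  series=[
    {"ax": 0, "ay": 0, "az": 0, "dx": 0, "dy": 0, "dz": 0.1, "hand": 1},
    {"ax": 0, "ay": 0, "az": 0, "dx": 0, "dy": 0, "dz": 0.1, "hand": 1},
  ],
)

```text
clock: 14.4
eef_pos: [448.5, -309.6, 72.7]
tool_rot: [3.141, 0.0, 1.502]
force: [-0.1, -0.2, -0.5]
width: 43.6
gripper_force: 61.4
```

Request:
send_rows(
  series=[
    {"ax": 0, "ay": 0, "az": 0, "dx": 0, "dy": 0, "dz": 0.1, "hand": 1},
    {"ax": 0, "ay": 0, "az": 0, "dx": 0, "dy": 0, "dz": 0.1, "hand": 1},
  ],
)

```text
clock: 14.6
eef_pos: [448.6, -309.8, 72.4]
tool_rot: [3.14, 0.0, 1.502]
force: [-1.0, 0.7, 7.1]
width: 42.8
gripper_force: 61.8
```

Request:
send_rows(
  series=[
    {"ax": 0, "ay": 0, "az": 0, "dx": 0, "dy": 0, "dz": 0, "hand": 1},
  ],
)

```text
clock: 14.7
eef_pos: [448.6, -309.8, 72.4]
tool_rot: [3.14, 0.0, 1.502]
force: [-1.0, 1.3, 7.2]
width: 43.4
gripper_force: 61.9
```

Request:
send_rows(
  series=[
    {"ax": 0, "ay": 0, "az": 0, "dx": 0, "dy": 0, "dz": 0, "hand": 0.35},
    {"ax": 0, "ay": 0, "az": 0, "dx": 0, "dy": 0, "dz": 0, "hand": 0.2},
    {"ax": 0, "ay": 0, "az": 0, "dx": 0, "dy": 0, "dz": 0, "hand": 0},
    {"ax": 0, "ay": 0, "az": 0, "dx": 0, "dy": 0, "dz": 0, "hand": 0},
    {"ax": 0, "ay": 0, "az": 0, "dx": 0, "dy": 0, "dz": 0, "hand": 0},
    {"ax": 0, "ay": 0, "az": 0, "dx": 0, "dy": 0, "dz": -3, "hand": 0},
    {"ax": 0, "ay": 0, "az": 0, "dx": 0, "dy": 0, "dz": -7, "hand": 0},
    {"ax": 0, "ay": 0, "az": 0, "dx": 0, "dy": 0, "dz": -12, "hand": 0},
    {"ax": 0, "ay": 0, "az": 0, "dx": 0, "dy": 0, "dz": -13, "hand": 0},
  ],
)

```text
clock: 15.6
eef_pos: [450.2, -311.9, 206.1]
tool_rot: [3.134, 0.005, 1.501]
force: [0.9, -1.1, 0.7]
width: 85.6
gripper_force: 0.0
```

```bash
python3 - <<'E'
from h import *
go((541,-66,200,1.571),cmd=(448.5,-310,202,1.502))
E
```

```text
15.6 [ 448.5 -310.   202. ] [3.134 0.005 1.501]
d [24.98  7.55  0.2 ] a [ 0.     0.    -0.069] rows 6.0
```

Request:
send_rows(
  series=[
    {"ax": 0, "ay": 0, "az": -0.07, "dx": 25, "dy": 7.5, "dz": 0.2, "hand": 0},
    {"ax": 0, "ay": 0, "az": -0.07, "dx": 25, "dy": 7.5, "dz": 0.2, "hand": 0},
    {"ax": 0, "ay": 0, "az": -0.07, "dx": 25, "dy": 7.5, "dz": 0.2, "hand": 0},
    {"ax": 0, "ay": 0, "az": -0.07, "dx": 25, "dy": 7.5, "dz": 0.2, "hand": 0},
    {"ax": 0, "ay": 0, "az": -0.07, "dx": 25, "dy": 7.5, "dz": 0.2, "hand": 0},
    {"ax": 0, "ay": 0, "az": -0.07, "dx": 25, "dy": 7.5, "dz": 0.2, "hand": 0},
    {"ax": 0, "ay": 0, "az": -0.07, "dx": 25, "dy": 7.5, "dz": 0.2, "hand": 0},
    {"ax": 0, "ay": 0, "az": -0.07, "dx": 25, "dy": 7.5, "dz": 0.2, "hand": 0},
    {"ax": 0, "ay": 0, "az": -0.07, "dx": 25, "dy": 7.5, "dz": 0.2, "hand": 0},
  ],
)

```text
clock: 16.5
eef_pos: [539.5, -67.9, 199.4]
tool_rot: [-3.141, 0.001, 1.568]
force: [-0.0, 0.1, 0.8]
width: 85.5
gripper_force: 0.0
```

```bash
python3 - <<'E'
from h import *
g=get_image("wrist"); cv2.imwrite("pics/w7.png",g["pixels"][:,:,::-1])
im=g["pixels"].astype(int); c=g["mtx"]@(g["R"]@np.array([541,-66,94.])+g["t"]); print((c[:2]/c[2]).round())
m=((im.max(2)<60)&(np.arange(400)[:,None]<245)).astype(np.uint8); n,l,st,ce=cv2.connectedComponentsWithStats(m)
for i in range(1,n):
    if st[i,4]>400: print(st[i],ce[i].round(),ray(g,ce[i],94).round(1))
T=get_image("top");cv2.imwrite("pics/top3.png",T["pixels"][:,:,::-1]); a=T["pixels"][195:260,350:470]
x=cv2.resize(a[:,:,::-1],None,fx=4,fy=4,interpolation=cv2.INTER_CUBIC); y=g["pixels"][:,80:560,::-1]
cv2.imwrite("pics/c5.png",np.vstack([x[:195],y]))
go((541,-66,200,1.571))
E
```

```text
[327. 196.]
[384   0  24 205 928] [396.  98.] [594.3  13.   94. ]
[    0    22   109   181 14123] [ 47. 111.] [321.2   4.1  94. ]
[157  24  47  53 406] [189.  60.] [437.7  40.5  94. ]
[ 184   31   65   57 1488] [220.  67.] [460.5  35.8  94. ]
[556  60  71  19 629] [591.  67.] [739.5  34.7  94. ]
[ 413   64   74  130 2946] [450. 126.] [638.6  -8.2  94. ]
[539  98  74  17 673] [570. 109.] [730.9   4.8  94. ]
[ 294  161   72   71 3944] [329. 196.] [543.1 -66.   94. ]
[611 185  29  56 674] [629. 214.] [803.9 -83.1  94. ]
16.6 [539.7 -67.5 199.4] [-3.142e+00  1.000e-03  1.568e+00]
d [ 0.15  0.13 -0.06] a [-0.     0.001 -0.003] rows 1.0
```

View pics/c5.png

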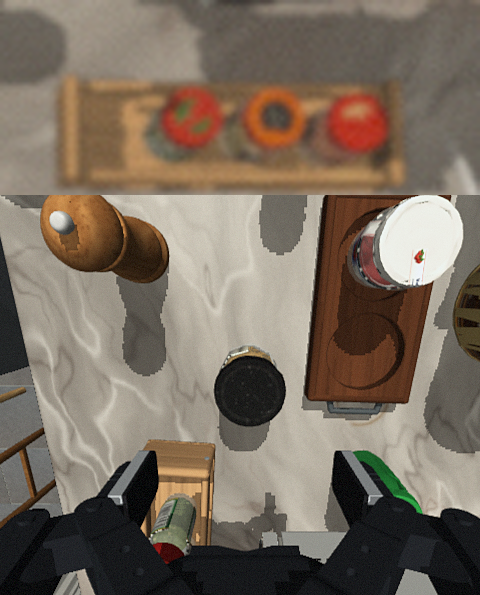

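All three jars stand in line in the rack. Honey's lid sits at wrist pixel (329,196), i.e. (542,-66), and the free recess rim is near (447,155). Grasping the honey.

Request:
send_rows(
  series=[
    {"ax": 0, "ay": 0, "az": 0, "dx": 0.1, "dy": 0.1, "dz": 4, "hand": 0},
    {"ax": 0, "ay": 0, "az": 0, "dx": 0.1, "dy": 0.1, "dz": 7, "hand": 0},
    {"ax": 0, "ay": 0, "az": 0, "dx": 0.1, "dy": 0.1, "dz": 9.5, "hand": 0},
    {"ax": 0, "ay": 0, "az": 0, "dx": 0.1, "dy": 0.1, "dz": 12, "hand": 0},
    {"ax": 0, "ay": 0, "az": 0, "dx": 0.1, "dy": 0.1, "dz": 14.5, "hand": 0},
    {"ax": 0, "ay": 0, "az": 0, "dx": 0.1, "dy": 0.1, "dz": 16, "hand": 0},
    {"ax": 0, "ay": 0, "az": 0, "dx": 0.1, "dy": 0.1, "dz": 16, "hand": 0},
    {"ax": 0, "ay": 0, "az": 0, "dx": 0.1, "dy": 0.1, "dz": 16, "hand": 0},
  ],
)

```text
clock: 17.4
eef_pos: [541.3, -65.4, 39.6]
tool_rot: [3.141, 0.0, 1.57]
force: [0.0, 0.9, -0.4]
width: 86.1
gripper_force: 0.0
```

Request:
send_rows(
  series=[
    {"ax": 0, "ay": 0, "az": 0, "dx": 0, "dy": 0, "dz": 0, "hand": 1},
    {"ax": 0, "ay": 0, "az": 0, "dx": 0, "dy": 0, "dz": 0, "hand": 1},
    {"ax": 0, "ay": 0, "az": 0, "dx": 0, "dy": 0, "dz": 0, "hand": 1},
    {"ax": 0, "ay": 0, "az": 0, "dx": 0, "dy": 0, "dz": 0, "hand": 1},
    {"ax": 0, "ay": 0, "az": 0, "dx": 0, "dy": 0, "dz": 0, "hand": 1},
    {"ax": 0, "ay": 0, "az": 0, "dx": 0, "dy": 0, "dz": 0, "hand": 1},
    {"ax": 0, "ay": 0, "az": 0, "dx": 0, "dy": 0, "dz": 0, "hand": 1},
  ],
)

```text
clock: 18.1
eef_pos: [542.9, -64.8, 40.9]
tool_rot: [3.138, 0.001, 1.572]
force: [1.0, -0.7, 5.5]
width: 60.7
gripper_force: 58.5
```

Request:
send_rows(
  series=[
    {"ax": 0, "ay": 0, "az": 0, "dx": 0, "dy": 0, "dz": -2, "hand": 1},
    {"ax": 0, "ay": 0, "az": 0, "dx": 0, "dy": 0, "dz": -5, "hand": 1},
    {"ax": 0, "ay": 0, "az": 0, "dx": 0, "dy": 0, "dz": -8, "hand": 1},
    {"ax": 0, "ay": 0, "az": 0, "dx": 0, "dy": 0, "dz": -11, "hand": 1},
    {"ax": 0, "ay": 0, "az": 0, "dx": 0, "dy": 0, "dz": -12, "hand": 1},
    {"ax": 0, "ay": 0, "az": 0, "dx": 0, "dy": 0, "dz": -12, "hand": 1},
  ],
)

```text
clock: 18.7
eef_pos: [541.9, -64.0, 160.3]
tool_rot: [3.139, -0.0, 1.572]
force: [-0.1, 0.0, -5.2]
width: 60.8
gripper_force: 60.7
```

```bash
python3 - <<'E'
from h import *
# recess rim from w7 crop, camera then
R0=np.array
s=read_state();print(s["qpos"].round(2))
g=get_image("wrist"); cv2.imwrite("pics/w8.png",g["pixels"][:,:,::-1]); np.savez("w8",**{k:g[k] for k in("mtx","R","t")})
# shift w8 camera pose to w7's (same orientation): camera translates with the TCP
C=-g["R"].T@g["t"]+np.array([539.7,-67.5,199.4])-s["eef_pos"]; k={"mtx":g["mtx"],"R":g["R"],"t":-g["R"]@C}
for n,uv,z in [("rimL",(408,155),25),("rimR",(484,155),25),("rimTop",(450,117),25),("rimBot",(445,194),25),("BL",(386,205),25),("BR",(489,208),25),("jam",(499,47),94)]: print(n,ray(k,uv,z).round(1))
E
```

```text
[-0.28  0.63  0.53  1.9  -0.46  0.74  0.52]
rimL [627.1 -41.8  25. ]
rimR [707.  -41.7  25. ]
rimTop [666.3  -3.2  25. ]
rimBot [671.3 -84.5  25. ]
BL [607.5 -97.2  25. ]
BR [ 722.2 -100.7   25. ]
jam [668.3  49.7  94. ]
```

```bash
python3 - <<'E'
from h import *
T=get_image("top"); g=dict(np.load("w2.npz"))
print("canister top?",[ray(T,(308,112),z).round() for z in (100,150,200)], [ray(T,(u,112),150).round() for u in (288,329)])
print("canister w2 left edge",[ray(g,(527,150),z).round() for z in (0,100)], "bottom edge",[ray(g,(600,226),z).round() for z in (100,150)])
go((666,-45,160,1.571),cmd=(541.5,-65.5,160,1.571))
E
```

```text
canister top? [array([835.,  -1., 100.]), array([814.,   0., 150.]), array([792.,   1., 200.])] [array([817.,  62., 150.]), array([810., -64., 150.])]
canister w2 left edge [array([766.,   8.,   0.]), array([699.,  23., 100.])] bottom edge [array([817., -78., 100.]), array([768., -57., 150.])]
18.8 [541.5 -65.5 160. ] [-3.139e+00 -1.000e-03  1.572e+00]
d [ 2.05 12.45  0.  ] a [0. 0. 0.] rows 3.0
```

Request:
send_rows(
  series=[
    {"ax": 0, "ay": 0, "az": 0, "dx": 0.8, "dy": 4.5, "dz": 0, "hand": 1},
    {"ax": 0, "ay": 0, "az": 0, "dx": 1.6, "dy": 9, "dz": 0, "hand": 1},
    {"ax": 0, "ay": 0, "az": 0, "dx": 2, "dy": 12.4, "dz": 0, "hand": 1},
    {"ax": 0, "ay": 0, "az": 0, "dx": 2, "dy": 12.4, "dz": 0, "hand": 1},
    {"ax": 0, "ay": 0, "az": 0, "dx": 2, "dy": 12.4, "dz": 2.5, "hand": 1},
    {"ax": 0, "ay": 0, "az": 0, "dx": 2, "dy": 12.4, "dz": 5, "hand": 1},
    {"ax": 0, "ay": 0, "az": 0, "dx": 2, "dy": 12.4, "dz": 7, "hand": 1},
    {"ax": 0, "ay": 0, "az": 0, "dx": 2, "dy": 12.4, "dz": 8.5, "hand": 1},
    {"ax": 0, "ay": 0, "az": 0, "dx": 2, "dy": 12.4, "dz": 9, "hand": 1},
    {"ax": 0, "ay": 0, "az": 0, "dx": 2, "dy": 12.4, "dz": 9, "hand": 1},
  ],
)

```text
clock: 19.8
eef_pos: [664.3, -44.3, 68.0]
tool_rot: [-3.139, -0.0, 1.571]
force: [0.7, 0.1, -3.8]
width: 60.7
gripper_force: 61.4
```

```bash
python3 - <<'E'
from h import *
g=get_image("wrist");S=get_image("side"); cv2.imwrite("pics/c6.png",np.hstack([g["pixels"][:,200:560,::-1],cv2.resize(S["pixels"][130:270,220:360,::-1],(400,400))]))
E
```

```text
(no output)
```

View pics/c6.png

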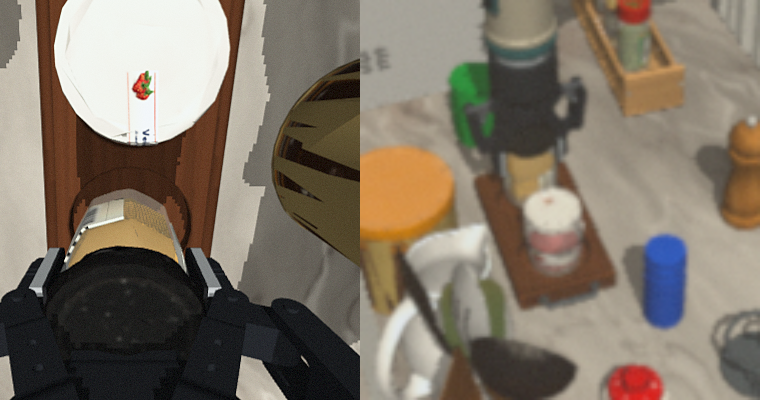

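The honey hangs over the recess (rim columns 72–190, jar centre about 125), about 2 mm off in x. Correcting that while lowering.

Request:
send_rows(
  series=[
    {"ax": 0, "ay": 0, "az": 0, "dx": 0, "dy": 0.2, "dz": 0, "hand": 1},
    {"ax": 0, "ay": 0, "az": 0, "dx": 0, "dy": 0.2, "dz": 0.7, "hand": 1},
    {"ax": 0, "ay": 0, "az": 0, "dx": 0, "dy": 0.2, "dz": 1.2, "hand": 1},
    {"ax": 0, "ay": 0, "az": 0, "dx": 0, "dy": 0.2, "dz": 1.5, "hand": 1},
    {"ax": 0, "ay": 0, "az": 0, "dx": 0, "dy": 0.2, "dz": 1.7, "hand": 1},
    {"ax": 0, "ay": 0, "az": 0, "dx": 0, "dy": 0.2, "dz": 1.7, "hand": 1},
  ],
)

```text
clock: 20.5
eef_pos: [666.9, -44.2, 51.8]
tool_rot: [-3.141, -0.0, 1.572]
force: [0.7, -0.2, -5.0]
width: 60.5
gripper_force: 61.4
```

Request:
send_rows(
  series=[
    {"ax": 0, "ay": 0, "az": 0, "dx": 0, "dy": 0, "dz": 0.1, "hand": 1},
    {"ax": 0, "ay": 0, "az": 0, "dx": 0, "dy": 0, "dz": 0.1, "hand": 1},
  ],
)

```text
clock: 20.7
eef_pos: [667.3, -44.2, 51.3]
tool_rot: [3.142, -0.0, 1.572]
force: [-0.1, -0.2, -4.6]
width: 60.7
gripper_force: 61.4
```

Request:
send_rows(
  series=[
    {"ax": 0, "ay": 0, "az": 0, "dx": 0, "dy": 0, "dz": 0.1, "hand": 1},
    {"ax": 0, "ay": 0, "az": 0, "dx": 0, "dy": 0, "dz": 0.1, "hand": 1},
  ],
)

```text
clock: 20.9
eef_pos: [667.5, -44.2, 51.0]
tool_rot: [3.141, -0.0, 1.572]
force: [-0.9, 0.1, 1.5]
width: 61.0
gripper_force: 61.3
```

Request:
send_rows(
  series=[
    {"ax": 0, "ay": 0, "az": 0, "dx": 0, "dy": 0, "dz": 0.1, "hand": 1},
    {"ax": 0, "ay": 0, "az": 0, "dx": 0, "dy": 0, "dz": 0.1, "hand": 1},
  ],
)

```text
clock: 21.1
eef_pos: [667.5, -44.3, 50.9]
tool_rot: [3.141, -0.0, 1.572]
force: [-1.9, 0.9, 7.7]
width: 61.0
gripper_force: 61.5
```

Request:
send_rows(
  series=[
    {"ax": 0, "ay": 0, "az": 0, "dx": 0, "dy": 0, "dz": 0, "hand": 0.2},
    {"ax": 0, "ay": 0, "az": 0, "dx": 0, "dy": 0, "dz": 0, "hand": 0.1},
    {"ax": 0, "ay": 0, "az": 0, "dx": 0, "dy": 0, "dz": 0, "hand": 0},
    {"ax": 0, "ay": 0, "az": 0, "dx": 0, "dy": 0, "dz": 0, "hand": 0},
    {"ax": 0, "ay": 0, "az": 0, "dx": 0, "dy": 0, "dz": 0, "hand": 0},
    {"ax": 0, "ay": 0, "az": 0, "dx": 0, "dy": 0, "dz": -3, "hand": 0},
    {"ax": 0, "ay": 0, "az": 0, "dx": 0, "dy": 0, "dz": -7, "hand": 0},
    {"ax": 0, "ay": 0, "az": 0, "dx": 0, "dy": 0, "dz": -12, "hand": 0},
    {"ax": 0, "ay": 0, "az": 0, "dx": 0, "dy": 0, "dz": -16, "hand": 0},
    {"ax": 0, "ay": 0, "az": 0, "dx": 0, "dy": 0, "dz": -16, "hand": 0},
  ],
)

```text
clock: 22.1
eef_pos: [671.1, -45.6, 216.1]
tool_rot: [3.13, 0.002, 1.572]
force: [0.9, -0.5, 0.5]
width: 84.9
gripper_force: 0.0
```

Request:
send_rows(
  series=[
    {"ax": 0, "ay": 0, "az": 0, "dx": 9.8, "dy": -23.4, "dz": 0, "hand": 0},
    {"ax": 0, "ay": 0, "az": 0, "dx": 9.8, "dy": -23.4, "dz": 0, "hand": 0},
    {"ax": 0, "ay": 0, "az": 0, "dx": 9.8, "dy": -23.4, "dz": 0, "hand": 0},
    {"ax": 0, "ay": 0, "az": 0, "dx": 9.8, "dy": -23.4, "dz": 0, "hand": 0},
    {"ax": 0, "ay": 0, "az": 0, "dx": 9.8, "dy": -23.4, "dz": 0, "hand": 0},
    {"ax": 0, "ay": 0, "az": 0, "dx": 9.8, "dy": -23.4, "dz": 0, "hand": 0},
    {"ax": 0, "ay": 0, "az": 0, "dx": 9.8, "dy": -23.4, "dz": 0, "hand": 0},
    {"ax": 0, "ay": 0, "az": 0, "dx": 9.8, "dy": -23.4, "dz": 0, "hand": 0},
  ],
)

```text
clock: 22.9
eef_pos: [434.7, 53.4, 209.5]
tool_rot: [3.139, 0.0, 1.572]
force: [1.4, -1.0, 0.3]
width: 85.4
gripper_force: 0.0
```

```bash
python3 - <<'E'
from h import *
g=get_image("wrist");T=get_image("top");S=get_image("side"); np.savez("w9",**{k:g[k] for k in("mtx","R","t")})
cv2.imwrite("pics/c7.png",np.hstack([g["pixels"][:,180:500,::-1],cv2.resize(S["pixels"][130:270,220:370,::-1],(428,400))]))
c=g["mtx"]@(g["R"]@np.array([433.4,53,150.])+g["t"]); print((c[:2]/c[2]).round())
go((433.4,53,98,1.571))
E
```

```text
[323. 218.]
23.05 [434.5  52.8 209.3] [3.141e+00 1.000e-03 1.570e+00]
d [ 0.02 -0.13 11.13] a [ 0.001  0.001 -0.001] rows 3.0
```

View pics/c7.png

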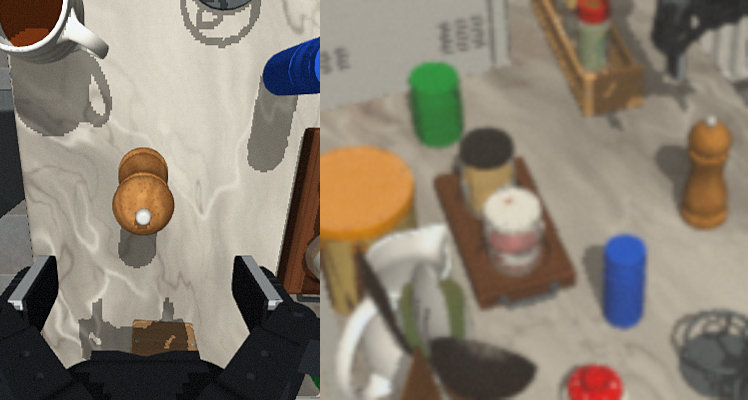

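The knob is at (323,217), exactly as predicted, and the honey stands in its recess beside the jam. That was my 14th picture, so from here on I measure numerically only. Grasping the mill.

Request:
send_rows(
  series=[
    {"ax": 0, "ay": 0, "az": 0, "dx": 0, "dy": 0, "dz": 3, "hand": 0},
    {"ax": 0, "ay": 0, "az": 0, "dx": 0, "dy": 0, "dz": 6, "hand": 0},
    {"ax": 0, "ay": 0, "az": 0, "dx": 0, "dy": 0, "dz": 8.5, "hand": 0},
    {"ax": 0, "ay": 0, "az": 0, "dx": 0, "dy": 0, "dz": 10.4, "hand": 0},
    {"ax": 0, "ay": 0, "az": 0, "dx": 0, "dy": 0, "dz": 11.2, "hand": 0},
    {"ax": 0, "ay": 0, "az": 0, "dx": 0, "dy": 0, "dz": 11.2, "hand": 0},
    {"ax": 0, "ay": 0, "az": 0, "dx": 0, "dy": 0, "dz": 11.2, "hand": 0},
  ],
)

```text
clock: 23.75
eef_pos: [433.9, 53.2, 97.7]
tool_rot: [3.141, 0.0, 1.571]
force: [-0.1, -0.2, -0.4]
width: 85.6
gripper_force: 0.0
```

Request:
send_rows(
  series=[
    {"ax": 0, "ay": 0, "az": 0, "dx": 0, "dy": 0, "dz": 0, "hand": 1},
    {"ax": 0, "ay": 0, "az": 0, "dx": 0, "dy": 0, "dz": 0, "hand": 1},
    {"ax": 0, "ay": 0, "az": 0, "dx": 0, "dy": 0, "dz": 0, "hand": 1},
    {"ax": 0, "ay": 0, "az": 0, "dx": 0, "dy": 0, "dz": 0, "hand": 1},
    {"ax": 0, "ay": 0, "az": 0, "dx": 0, "dy": 0, "dz": 0, "hand": 1},
    {"ax": 0, "ay": 0, "az": 0, "dx": 0, "dy": 0, "dz": 0, "hand": 1},
    {"ax": 0, "ay": 0, "az": 0, "dx": 0, "dy": 0, "dz": 0, "hand": 1},
  ],
)

```text
clock: 24.45
eef_pos: [433.7, 53.9, 98.3]
tool_rot: [3.14, -0.001, 1.572]
force: [-1.8, -0.2, 9.3]
width: 45.9
gripper_force: 59.7
```

Request:
send_rows(
  series=[
    {"ax": 0, "ay": 0, "az": 0, "dx": 0, "dy": 0, "dz": -2, "hand": 1},
    {"ax": 0, "ay": 0, "az": 0, "dx": 0, "dy": 0, "dz": -5, "hand": 1},
    {"ax": 0, "ay": 0, "az": 0, "dx": 0, "dy": 0, "dz": -9, "hand": 1},
    {"ax": 0, "ay": 0, "az": 0, "dx": 0, "dy": 0, "dz": -13, "hand": 1},
    {"ax": 0, "ay": 0, "az": 0, "dx": 0, "dy": 0, "dz": -16, "hand": 1},
    {"ax": 0, "ay": 0, "az": 0, "dx": 0, "dy": 0, "dz": -16, "hand": 1},
  ],
)

```text
clock: 25.05
eef_pos: [435.4, 53.8, 260.6]
tool_rot: [3.134, -0.002, 1.572]
force: [-0.1, 0.6, -2.7]
width: 46.1
gripper_force: 62.0
```

Request:
send_rows(
  series=[
    {"ax": 0, "ay": 0, "az": -0.15, "dx": 13.7, "dy": 7.6, "dz": 0, "hand": 1},
    {"ax": 0, "ay": 0, "az": -0.15, "dx": 13.7, "dy": 7.6, "dz": 0, "hand": 1},
    {"ax": 0, "ay": 0, "az": -0.15, "dx": 13.7, "dy": 7.6, "dz": 0, "hand": 1},
    {"ax": 0, "ay": 0, "az": -0.15, "dx": 13.7, "dy": 7.6, "dz": 0, "hand": 1},
    {"ax": 0, "ay": 0, "az": -0.15, "dx": 13.7, "dy": 7.6, "dz": 0, "hand": 1},
    {"ax": 0, "ay": 0, "az": -0.15, "dx": 13.7, "dy": 7.6, "dz": 0, "hand": 1},
    {"ax": 0, "ay": 0, "az": -0.15, "dx": 13.7, "dy": 7.6, "dz": 0, "hand": 1},
  ],
)

```text
clock: 25.75
eef_pos: [508.2, 188.8, 256.9]
tool_rot: [-3.14, 0.001, 1.719]
force: [0.0, -0.6, -1.6]
width: 46.2
gripper_force: 62.3
```

```bash
cat > cru.py <<'E'
from h import *
def rect(g,z,c,half=90):  # top-down patch at height z, 1 px/mm: col=y+, row=x+
    xs=np.arange(c[0]-half,c[0]+half+1);ys=np.arange(c[1]-half,c[1]+half+1);X,Y=np.meshgrid(xs,ys,indexing="ij")
    P=np.stack([X,Y,np.full_like(X,z)],-1).reshape(-1,3)@np.array(g["R"]).T+g["t"]; p=P@np.array(g["mtx"]).T; p=(p[:,:2]/p[:,2:]).astype(np.float32).reshape(*X.shape,2)
    return cv2.remap(g["pixels"],p[...,0],p[...,1],cv2.INTER_LINEAR)
def circ(im,cx,cy,r):
    a=np.linspace(0,2*np.pi,72,endpoint=False); return im[np.round(cx+r*np.cos(a)).astype(int),np.round(cy+r*np.sin(a)).astype(int)]
E
python3 - <<'E'
from cru import *
s=read_state(); print(s["clock"],s["eef_pos"],s["tool_rot"])
imgs={n:get_image(n) for n in("wrist","top","side")}
for n,g in imgs.items():
    np.savez("cr_"+n,**g); cv2.imwrite("pics/cr_"+n+".png",g["pixels"][:,:,::-1])
    c=(512,259); im=cv2.cvtColor(rect(g,45,c),cv2.COLOR_RGB2GRAY).astype(float)
    best=[]
    for cx in range(-20,21):
        for cy in range(-20,21):
            # wire ring centreline ~37.5 mm: darker than median floor
            v=np.median(circ(im,90+cx,90+cy,37.5)); best.append((v,c[0]+cx,c[1]+cy))
    best.sort(); print(n,best[:3],best[60], im.min(),np.median(im)); 
g=imgs["wrist"]
for p in [(512,259,45),(512,259,6),(506,298,122),(505,332,96)]:
    c=g["mtx"]@(g["R"]@np.array(p,float)+g["t"]); print(p,(c[:2]/c[2]).round())
E
```

```text
25.75 [508.1753385  188.78682814 256.93067549] [-3.14003757e+00  5.73638079e-04  1.71922986e+00]
wrist [(np.float64(62.0), 515, 262), (np.float64(62.5), 514, 262), (np.float64(64.0), 516, 262)] (np.float64(80.0), 515, 267) 15.0 185.0
top [(np.float64(79.5), 529, 239), (np.float64(79.5), 532, 239), (np.float64(80.0), 528, 241)] (np.float64(82.0), 524, 240) 46.0 105.0
side [(np.float64(87.5), 527, 270), (np.float64(88.0), 528, 272), (np.float64(89.0), 525, 274)] (np.float64(92.5), 524, 270) 56.0 166.0
(512, 259, 45) [338. 111.]
(512, 259, 6) [337. 110.]
(506, 298, 122) [342.  65.]
(505, 332, 96) [346.  27.]
```

```bash
python3 - <<'E'
from cru import *
w=dict(np.load("cr_wrist.npz"))
def fit(g,c,r,z,sp=20):
    im=cv2.cvtColor(rect(g,z,c),cv2.COLOR_RGB2GRAY).astype(float); b=[]
    for cx in range(-sp,sp+1):
        for cy in range(-sp,sp+1): b.append((circ(im,90+cx,90+cy,r).mean(),c[0]+cx,c[1]+cy))
    b.sort(); return b[:3],im
for z in (41,43,45): print("big",z,[fit(w,(512,259),r,z)[0][0] for r in (36.5,37.5,38.5)])
b,im=fit(w,(512,259),37.5,43); _,x,y=b[0]
print("profile",[(r,round(circ(im,90+x-512,90+y-259,r).mean())) for r in range(28,48,2)])
for z in (43,45): print("small",z,[fit(w,(503,336),r,z,15)[0][0] for r in (30.5,31.5,32.5)])
for n in("top","side"):
    g=dict(np.load(f"cr_{n}.npz")); g["pixels"]=cv2.imread(f"pics/{n}0.png")[:,:,::-1].copy()
    print(n,fit(g,(512,259),37.5,43)[0], fit(g,(503,336),31.5,43,12)[0][0])
E
```

```text
big 41 [(np.float64(62.541666666666664), 515, 265), (np.float64(62.94444444444444), 515, 261), (np.float64(63.59722222222222), 515, 262)]
big 43 [(np.float64(65.40277777777777), 515, 265), (np.float64(62.69444444444444), 515, 262), (np.float64(65.09722222222223), 515, 262)]
big 45 [(np.float64(66.26388888888889), 517, 261), (np.float64(62.31944444444444), 515, 262), (np.float64(67.0), 516, 263)]
profile [(28, 74), (30, 74), (32, 69), (34, 72), (36, 74), (38, 63), (40, 96), (42, 132), (44, 158), (46, 159)]
small 43 [(np.float64(52.55555555555556), 499, 351), (np.float64(50.666666666666664), 506, 341), (np.float64(51.59722222222222), 505, 341)]
small 45 [(np.float64(52.40277777777778), 499, 351), (np.float64(49.69444444444444), 506, 340), (np.float64(51.19444444444444), 505, 340)]
top [(np.float64(87.09722222222223), 511, 260), (np.float64(87.11111111111111), 510, 260), (np.float64(87.15277777777777), 510, 259)] (np.float64(95.5), 502, 339)
side [(np.float64(95.41666666666667), 527, 261), (np.float64(95.41666666666667), 527, 262), (np.float64(95.48611111111111), 515, 264)] (np.float64(101.83333333333333), 503, 340)
```

```bash
python3 - <<'E'
from h import *
go((514,261.5,150,1.72),cmd=(509,190,258,1.72))
E
```

```text
25.9 [509 190 258] [-3.141 -0.     1.72 ]
d [ 7.    1.56 10.8 ] a [0. 0. 0.] rows 3.0
```

Request:
send_rows(
  series=[
    {"ax": 0, "ay": 0, "az": 0, "dx": 3.5, "dy": 0.8, "dz": 0, "hand": 1},
    {"ax": 0, "ay": 0, "az": 0, "dx": 7, "dy": 1.6, "dz": 0, "hand": 1},
    {"ax": 0, "ay": 0, "az": 0, "dx": 7, "dy": 1.6, "dz": 0, "hand": 1},
    {"ax": 0, "ay": 0, "az": 0, "dx": 7, "dy": 1.6, "dz": 2, "hand": 1},
    {"ax": 0, "ay": 0, "az": 0, "dx": 7, "dy": 1.6, "dz": 5, "hand": 1},
    {"ax": 0, "ay": 0, "az": 0, "dx": 7, "dy": 1.6, "dz": 8, "hand": 1},
    {"ax": 0, "ay": 0, "az": 0, "dx": 7, "dy": 1.6, "dz": 10, "hand": 1},
    {"ax": 0, "ay": 0, "az": 0, "dx": 7, "dy": 1.6, "dz": 10, "hand": 1},
    {"ax": 0, "ay": 0, "az": 0, "dx": 7, "dy": 1.6, "dz": 10, "hand": 1},
  ],
)

```text
clock: 26.8
eef_pos: [514.7, 261.8, 157.8]
tool_rot: [3.141, 0.0, 1.721]
force: [0.4, -0.3, -2.4]
width: 45.9
gripper_force: 62.5
```

```bash
python3 - <<'E'
from cru import *
S=get_image("side"); g=get_image("wrist"); np.savez("e_w",**g)
go((514,261.5,104,1.72))
for n in ("wrist","side"):
    q=g if n=="wrist" else S
    h=cv2.cvtColor(q["pixels"],cv2.COLOR_RGB2HSV); m=((h[...,0]>7)&(h[...,0]<20)&(h[...,1]>130)&(h[...,2]>60)).astype(np.uint8)
    k,l,st,ce=cv2.connectedComponentsWithStats(m)
    print(n,[(st[i].tolist(),ce[i].round()) for i in range(1,k) if st[i,4]>150])
    for p in [(514,261.5,53),(514,261.5,175)]:
        c=q["mtx"]@(q["R"]@np.array(p,float)+q["t"]); print(p,(c[:2]/c[2]).round())
cv2.imwrite("pics/e_side.png",S["pixels"][:,:,::-1])
E
```

```text
26.9 [515.5 262.3 158.8] [ 3.139e+00 -1.000e-03  1.721e+00]
d [-0.06 -0.17  5.48] a [ 0.003 -0.001  0.001] rows 2.0
wrist [([272, 167, 105, 168, 11824], array([324., 254.])), ([99, 226, 35, 26, 523], array([118., 238.])), ([33, 319, 55, 75, 363], array([ 64., 360.]))]
(514, 261.5, 53) [324. 198.]
(514, 261.5, 175) [323. 276.]
side [([0, 0, 195, 400, 59961], array([ 78., 224.])), ([566, 34, 74, 140, 3351], array([612.,  89.])), ([402, 119, 43, 28, 706], array([423., 132.])), ([472, 130, 92, 138, 3238], array([517., 193.])), ([210, 182, 43, 37, 1206], array([231., 199.])), ([262, 191, 46, 44, 321], array([281., 218.])), ([353, 210, 21, 42, 510], array([363., 232.])), ([248, 260, 26, 38, 345], array([261., 279.])), ([321, 320, 34, 37, 785], array([336., 338.])), ([321, 364, 37, 36, 921], array([339., 382.]))]
(514, 261.5, 53) [361. 246.]
(514, 261.5, 175) [364. 218.]
```

The mill's measured blob (side column 363) matches the predicted axis (361–364), so it is upright over the ring. Lowering in stages with a force check.

Request:
send_rows(
  series=[
    {"ax": 0, "ay": 0, "az": 0, "dx": 0, "dy": 0, "dz": 0.8, "hand": 1},
    {"ax": 0, "ay": 0, "az": 0, "dx": 0, "dy": 0, "dz": 1.5, "hand": 1},
    {"ax": 0, "ay": 0, "az": 0, "dx": 0, "dy": 0, "dz": 2, "hand": 1},
    {"ax": 0, "ay": 0, "az": 0, "dx": 0, "dy": 0, "dz": 2.2, "hand": 1},
    {"ax": 0, "ay": 0, "az": 0, "dx": 0, "dy": 0, "dz": 2.2, "hand": 1},
  ],
)

```text
clock: 27.4
eef_pos: [514.1, 262.2, 134.8]
tool_rot: [-3.141, 0.0, 1.722]
force: [-0.1, -0.3, -3.7]
width: 46.2
gripper_force: 62.4
```

Bottom at about 37 mm, inside the ring with no contact.

Request:
send_rows(
  series=[
    {"ax": 0, "ay": 0, "az": 0, "dx": 0, "dy": 0, "dz": 0.9, "hand": 1},
    {"ax": 0, "ay": 0, "az": 0, "dx": 0, "dy": 0, "dz": 1.7, "hand": 1},
    {"ax": 0, "ay": 0, "az": 0, "dx": 0, "dy": 0, "dz": 2.3, "hand": 1},
    {"ax": 0, "ay": 0, "az": 0, "dx": 0, "dy": 0, "dz": 2.6, "hand": 1},
    {"ax": 0, "ay": 0, "az": 0, "dx": 0, "dy": 0, "dz": 2.8, "hand": 1},
    {"ax": 0, "ay": 0, "az": 0, "dx": 0, "dy": 0, "dz": 2.8, "hand": 1},
  ],
)

```text
clock: 28.0
eef_pos: [514.3, 262.2, 107.0]
tool_rot: [-3.141, 0.0, 1.722]
force: [-0.4, -0.0, -3.5]
width: 46.0
gripper_force: 62.4
```

Request:
send_rows(
  series=[
    {"ax": 0, "ay": 0, "az": 0, "dx": 0, "dy": 0, "dz": 0.1, "hand": 1},
    {"ax": 0, "ay": 0, "az": 0, "dx": 0, "dy": 0, "dz": 0.1, "hand": 1},
  ],
)

```text
clock: 28.2
eef_pos: [514.5, 262.4, 106.5]
tool_rot: [3.141, -0.0, 1.722]
force: [0.2, -1.2, -3.0]
width: 46.1
gripper_force: 62.5
```

Request:
send_rows(
  series=[
    {"ax": 0, "ay": 0, "az": 0, "dx": 0, "dy": 0, "dz": 0.1, "hand": 1},
    {"ax": 0, "ay": 0, "az": 0, "dx": 0, "dy": 0, "dz": 0.1, "hand": 1},
  ],
)

```text
clock: 28.4
eef_pos: [514.4, 262.3, 105.3]
tool_rot: [3.142, -0.0, 1.722]
force: [0.4, 0.6, -3.0]
width: 46.1
gripper_force: 62.5
```

Request:
send_rows(
  series=[
    {"ax": 0, "ay": 0, "az": 0, "dx": 0, "dy": 0, "dz": 0.1, "hand": 1},
    {"ax": 0, "ay": 0, "az": 0, "dx": 0, "dy": 0, "dz": 0.1, "hand": 1},
  ],
)

```text
clock: 28.6
eef_pos: [514.4, 262.4, 104.5]
tool_rot: [3.141, -0.0, 1.722]
force: [0.9, 0.4, -0.1]
width: 46.1
gripper_force: 62.7
```

Request:
send_rows(
  series=[
    {"ax": 0, "ay": 0, "az": 0, "dx": 0, "dy": 0, "dz": 0.1, "hand": 1},
    {"ax": 0, "ay": 0, "az": 0, "dx": 0, "dy": 0, "dz": 0.1, "hand": 1},
  ],
)

```text
clock: 28.8
eef_pos: [514.6, 262.4, 104.5]
tool_rot: [3.141, -0.001, 1.722]
force: [-3.3, -0.7, 8.2]
width: 46.1
gripper_force: 63.7
```

Contact at the expected plate height (104.5 = 98.5 + 6). Releasing and retreating.

Request:
send_rows(
  series=[
    {"ax": 0, "ay": 0, "az": 0, "dx": 0, "dy": 0, "dz": 0, "hand": 0.35},
    {"ax": 0, "ay": 0, "az": 0, "dx": 0, "dy": 0, "dz": 0, "hand": 0.2},
    {"ax": 0, "ay": 0, "az": 0, "dx": 0, "dy": 0, "dz": 0, "hand": 0},
    {"ax": 0, "ay": 0, "az": 0, "dx": 0, "dy": 0, "dz": 0, "hand": 0},
    {"ax": 0, "ay": 0, "az": 0, "dx": 0, "dy": 0, "dz": 0, "hand": 0},
    {"ax": 0, "ay": 0, "az": 0, "dx": 0, "dy": 0, "dz": -3, "hand": 0},
    {"ax": 0, "ay": 0, "az": 0, "dx": 0, "dy": 0, "dz": -7, "hand": 0},
    {"ax": 0, "ay": 0, "az": 0, "dx": 0, "dy": 0, "dz": -11, "hand": 0},
    {"ax": 0, "ay": 0, "az": 0, "dx": 0, "dy": 0, "dz": -15, "hand": 0},
    {"ax": 0, "ay": 0, "az": 0, "dx": 0, "dy": 0, "dz": -18, "hand": 0},
  ],
)

```text
clock: 29.8
eef_pos: [515.0, 262.2, 285.9]
tool_rot: [3.139, -0.001, 1.721]
force: [1.0, 0.2, 0.9]
width: 85.3
gripper_force: 0.0
```

Request:
send_rows(
  series=[
    {"ax": 0, "ay": 0, "az": 0, "dx": -5, "dy": 0, "dz": 0, "hand": 0},
    {"ax": 0, "ay": 0, "az": 0, "dx": -10, "dy": 0, "dz": 0, "hand": 0},
    {"ax": 0, "ay": 0, "az": 0, "dx": -10, "dy": 0, "dz": 0, "hand": 0},
    {"ax": 0, "ay": 0, "az": 0, "dx": -10, "dy": 0, "dz": 0, "hand": 0},
    {"ax": 0, "ay": 0, "az": 0, "dx": -10, "dy": 0, "dz": 0, "hand": 0},
  ],
)

```text
clock: 30.3
eef_pos: [529.1, 164.7, 283.0]
tool_rot: [-3.141, -0.001, 1.723]
force: [-0.4, 0.6, -0.2]
width: 85.5
gripper_force: 0.0
```

```bash
python3 - <<'E'
from cru import *
s=read_state(); print(s["clock"],s["eef_pos"],s["width"],s["force"].round(1))
def blobs(q,n,lo,hi,pts,a=100):
    h=cv2.cvtColor(q["pixels"],cv2.COLOR_RGB2HSV); m=cv2.inRange(h,lo,hi)
    k,l,st,ce=cv2.connectedComponentsWithStats(m); print(n,[(st[i].tolist(),ce[i].round().tolist()) for i in range(1,k) if st[i,4]>a])
    for p in pts:
        c=q["mtx"]@(q["R"]@np.array(p,float)+q["t"]); print("  exp",p,(c[:2]/c[2]).round())
W=get_image("wrist");S=get_image("side");T=get_image("top")
mill=[(514,262,6),(514,262,156),(514,262,128)]
for q,n in((W,"wrist"),(S,"side"),(T,"top")): blobs(q,n+" mill",(7,130,60),(20,255,255),mill,60)
blobs(S,"side red",(0,150,90),(6,255,255),[(454,-249,116),(448,-310,116),(444,-370,116)],20)
blobs(T,"top red",(0,150,90),(9,255,255),[(454,-249,116),(448,-310,116),(444,-370,116)],20)
h=blobs(S,"side dark",(0,0,0),(180,255,45),[(667,-44,104)],60)
E
```

```text
30.3 [529.11935339 164.66144638 283.00969578] 85.4804775830314 [-0.4  0.6 -0.2]
wrist mill [([299, 51, 53, 57, 2190], [325.0, 79.0]), ([150, 78, 37, 59, 751], [169.0, 114.0]), ([350, 212, 104, 120, 2900], [393.0, 256.0]), ([82, 242, 40, 28, 141], [100.0, 256.0]), ([53, 263, 71, 88, 525], [87.0, 310.0]), ([507, 283, 101, 84, 2620], [571.0, 323.0]), ([0, 307, 53, 58, 2553], [24.0, 336.0]), ([378, 307, 33, 27, 193], [387.0, 319.0]), ([416, 308, 7, 20, 67], [419.0, 317.0])]
  exp (514, 262, 6) [325.  86.]
  exp (514, 262, 156) [325.  77.]
  exp (514, 262, 128) [325.  79.]
side mill [([0, 0, 195, 400, 59967], [78.0, 224.0]), ([566, 34, 74, 140, 3520], [613.0, 89.0]), ([402, 119, 43, 28, 707], [423.0, 132.0]), ([472, 130, 92, 138, 3524], [517.0, 193.0]), ([393, 162, 13, 21, 80], [398.0, 172.0]), ([210, 182, 43, 37, 1217], [231.0, 199.0]), ([261, 192, 47, 45, 346], [280.0, 218.0]), ([353, 223, 19, 35, 446], [362.0, 241.0]), ([248, 260, 26, 38, 376], [261.0, 279.0]), ([321, 320, 34, 37, 926], [337.0, 338.0]), ([321, 364, 38, 36, 1008], [339.0, 382.0])]
  exp (514, 262, 6) [359. 256.]
  exp (
[... 796 characters left out ...]
1], [252.0, 364.0])]
  exp (454, -249, 116) [315. 130.]
  exp (448, -310, 116) [311. 121.]
  exp (444, -370, 116) [306. 113.]
top red [([124, 63, 46, 28, 614], [145.0, 74.0]), ([509, 66, 40, 33, 892], [530.0, 81.0]), ([142, 82, 27, 24, 392], [154.0, 92.0]), ([477, 84, 35, 20, 230], [496.0, 92.0]), ([117, 119, 16, 18, 164], [123.0, 127.0]), ([142, 120, 20, 21, 300], [151.0, 130.0]), ([133, 141, 11, 8, 57], [138.0, 145.0]), ([391, 218, 14, 13, 97], [398.0, 224.0]), ([432, 218, 16, 15, 177], [439.0, 225.0])]
  exp (454, -249, 116) [398. 224.]
  exp (448, -310, 116) [419. 225.]
  exp (444, -370, 116) [439. 225.]
side dark [([115, 0, 17, 46, 103], [123.0, 22.0])]
  exp (667, -44, 104) [278. 181.]
```

The mill, the three rack jars and the honey (seen earlier in the recess) are all where expected, upright, and the gripper is clear. Handing in.

```bash
python3 -c "
from cell import *
print(finish_job())"
```

```text
the job is handed in; nothing more can be done
None
```

I handed the job in at about 30 s: both spice jars are in line in the rack, the honey is in its recess beside the jam, and the salt mill is in its ring beside the pepper. Each was set down gently; I confirmed the mill's final position from pixel measurements, as I had used all 14 pictures.

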